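Put the brake pads away lining up

ROBOT

A 6-joint arm with a two-finger parallel gripper is mounted at the origin on the work surface. World frame = base frame: x ahead of the robot, y to its left, z up, the work surface at z = 0. Lengths are in m, angles in rad, forces in N, time in s.
With the tool pointing down it reaches from about 0.3 to 0.825 m from the base axis. Payload 5.4 kg.
Tool frame: the origin (TCP) lies at the very end of the fingers, on their centre line; the grasp point (between the pads) lies bot.hold_point_z behind it (bot.hold_point_z is the distance from the TCP to the grasp point, in m); z points along the fingers, y is the line along which they close (so a half turn about z gives the same grasp; the last joint's range is limited). The gripper opens to 92 mm and grips with 3 to 60 N. Pads are 20 mm wide; open, the fingers measure 128 mm over their backs; the gripper's body (75 mm by 189 mm) begins 69 mm behind the grasp point.
Start: joints at [-1.334, 0.158, 1.597, -0, 1.386, -0.21], TCP at [0.248, -0.519, 0.215] pointing down, gripper open.
Joint ranges: [-2.91, 2.91], [-0.94, 2.29], [0.18, 2.7], [-1.29, 4.43], [0.17, 2.64], [-3, 3]. Speed limits (rad/s): [2.57, 2.57, 3.14, 3.14, 3.14, 3.14].

INTERFACE

Orientations are given as [roll, pitch, yaw] about the fixed x, y, z axes, in that order (R = Rz(yaw) Ry(pitch) Rx(roll)).
In Python, from workcell import bot gives the robot as it stands.
- The arm moves only by the shell command python3 -m pendant 'ROWS' [FORCE]. ROWS is JSON, a list of rows, each a list of 7 numbers: the shift along the tool's x, y, z in mm, then the turn, a rotation vector about the tool's x, y, z in rad, then the finger opening in mm, from 0 to 91.9. A call has 1 to 12 rows; each row is the pose to reach, as a shift and turn from the pose commanded when the call began, along the tool's axes at that moment; what a row does not reach only later rows make up. A row lasts 1/8 s, in which the tool goes at most 62.5 mm and 10.7 degrees, less where a joint would pass 70% of its speed; a pose out of reach is approached as far as the arm can. A call with a gripper value outside its range is refused whole. The fingers move at their own pace and stop on an object; FORCE is the grip in N (left out, the last holds). Time passes only in rows, so rows that repeat a pose let the fingers close. It gives the time, the measured TCP pose, the force, the opening and the grip force at its end, in the units of the state.
- bot.get_obs(): the state, without advancing time (a new reading comes with each control period).
- bot.get_image(name): name is "scene" or "top" or "wrist"; returns a dict with "pixels" (420x560x3 uint8, red, green, blue), "camera_matrix" (3x3 intrinsics, pixels), "k1" (the pictures are not rectified: a ray, as slopes to the right and down, at radius r is drawn at 1 + k1 r^2 times it, then the intrinsics apply), "cam_to_world" (4x4, takes a point from camera to world coordinates). Camera axes: x right, y up, looking along -z (the intrinsics and any distortion apply to the point x, -y, -z); pixel columns grow to the right and rows downward; lengths in m; the calibration is good to about 2 mm. A picture is of the moment at which its call begins. There is no depth.
- bot.close_job(): hands the job in; it is judged then, once.
Trained networks look in the newest picture that a camera, given by its name, has taken for a name from the list of things; names that differ only in an ending like _2 or _b are one class to them, and where a whole thing is asked for, a point or a joint stands for the part that bears it (a point fixed in the world has none). Each returns a list of dicts, best first, with "score" (0 to 1); they miss things now and then, are a little off and sometimes report something else, mostly with a low value. They report only what shows in the picture. A call takes as long as a camera call. They do not tell look-alikes from the thing itself.
- bot.masks_of(thing, camera): "region" (420x560 bool, what is visible of it) and "rect" ([left, top, right, bottom] in pixels, round what is visible of it).
- bot.place_of(thing, camera): "xy" ([column, row] in pixels: a listed point, or the origin of a listed thing).
The state is a dict: "t": time; "qpos": joint angles; "joint_velocities": joint speeds; "tau": joint torques, N m; "tcp_pos": TCP position; "tcp_rot": TCP orientation; "contact_force": force on the tool from outside, world axes, zero at the start; "ft_torque": the same for the moment, N m; "width": finger opening in m; "gripper_force": force on a finger pad.
Only numpy, scipy, OpenCV 4.12 (cv2) and the standard library are available. Lean on these libraries where they do the work, as an engineer would, in place of code of your own. Each camera call takes 0.05 s, during which the arm holds its last target. There are 200 camera calls.

TASK

Put the loose brake pads away: pull the drawer open, lay every pad flat on the drawer floor on its steel back with the lining up, then push the drawer fully shut. A pad that lies on its lining has to be turned over first, and the steel angle bolted to the table is there to push it up against. Handle the pads gently, with no hard squeezing and no dropping, and leave the other things on the table where they are.

Things in the scene. Friction and masses are not known exactly. Their poses are not given: they have to be found in the camera images.
- pad_a_center (a point): a disc brake pad, 100 x 56 x 17, 0.32 kg: bare steel backing plate 6 thick (84 x 56, plus a 30 wide ear at each end, 100 in all), black lining 76 x 46 x 11 on it. Point: its centre, half-way up; x along its length, y across its width (pinch the plate's edges there), z out of the lining. Starts on its lining (z down; the plate is then 11 to 17 above the table). May be absent.
- pad_b_center (a point): a second such pad, same size and axes, starts on its lining, may be absent. All pads are to be handled gently: linings chip when squeezed or pressed hard (10 to 15 N of grip carries a pad well, more than about 30 N of grip or push harms it) or when dropped from more than about 4 cm.
- pad_c_center (a point): a third such pad, same size and axes, but starts on its steel back, lining up (z up; the plate is then 0 to 6 above the table). May be absent. Gentle handling as for the others.
- stop: the bench stop, a 180 long piece of 45 x 45 x 5 steel angle bolted to the table: its upright leg is 45 high and 5 thick, its other leg lies flat behind it. The origin is at table level, at the foot of the upright's face that looks towards the robot, mid-length; x points out of the back of that face (away from the robot), y along the angle. Fixed.
- drawer (a joint): the drawer of the low grey sheet-steel unit (280 deep, 300 wide, 80 high, fixed): 0 is shut, it grows to 0.200 m fully open as the drawer slides out towards the robot; about 1.5 N of friction, stays where it is left.
- drawer_handle (a point): middle of the drawer's bar handle: a round level bar 11 thick, 130 long, 44 above the table, its centre 35 off the front (29 gap behind it); the front's top edge is 72, the unit's top 80 above the table. Moves with the drawer; x points into the unit, so the drawer pulls out along -x.
- drawer_in (a point): middle of the drawer's floor, 10 above the table, moving with the drawer; x points into the unit, y along its front. The floor measures 242 (x) by 278 (y), the side walls rise 42 above it, the front 62. With the drawer shut this point is 125 behind the front of the unit.
- tin_center (a point): an upright round metal tin, 76 across and 60 tall: a bystander. This point is at its middle height.
- carton_center (a point): a small cardboard carton, 100 x 75 x 45: a bystander. This point is at its centre.
- bearing_center (a point): a steel bearing ring lying flat, 80 across and 22 high: a bystander. This point is at its centre.
There are look-alikes about, which are no part of the job. What is shaped like the part that bears pad_a_center but orange or turquoise is not meant.

How it is judged:
By the outcome, as a careful person would: the job done as asked, in the order asked, and still so for the second after the job is handed in, with the robot touching nothing.
Of pad_a, pad_b, pad_c only 2 to 3 are there at a start; the rules pass over those that are not, and their reading is None.
At some moment in a run one of pad_a, pad_b, pad_c may be knocked a few centimetres aside while the robot is not near it.
It also fails if it takes over 210 s, if anything falls off the work surface, if the arm or the gripper's body presses on something with over 40 N, if the wrist force passes 120 N, or if a joint passes its speed limit or range.

## Working session

There is one attempt and no reset: what is moved stays moved. The work goes in short steps, Python scripts to look and compute and a shell command to move; the robot and the scene stay as the last step left them, time stands still between calls to the robot, and variables do not carry over. Pictures are saved under pics/ and viewed, at most 14 in all, crops included, and the job is handed in when it is done.

```bash
ls; mkdir -p pics; cat > h.py <<'E'
import numpy as np, cv2
from scipy.spatial.transform import Rotation as R
from workcell import bot
def im(n):
    return bot.get_image(n)
def ray(I,uv):
    K=np.array(I["camera_matrix"]);k=I["k1"];T=np.array(I["cam_to_world"])
    p=cv2.undistortPoints(np.array([[uv]],float),K,np.array([k,0,0,0.]))[0,0]
    return T[:3,3],T[:3,:3]@np.array([p[0],-p[1],-1.])
def at(I,uv,z):
    o,d=ray(I,uv); return o+d*(z-o[2])/d[2]
def proj(I,P):
    K=np.array(I["camera_matrix"]);T=np.array(I["cam_to_world"])
    c=(np.array(P)-T[:3,3])@T[:3,:3]
    c=c*[1,-1,-1]
    return cv2.projectPoints(c.reshape(-1,1,3),np.zeros(3),np.zeros(3),K,np.array([I["k1"],0,0,0.]))[0].reshape(-1,2)
def save(I,n,crop=None,s=1):
    a=I["pixels"][...,::-1]
    if crop: l,t,r,b=crop; a=a[t:b,l:r]
    cv2.imwrite("pics/"+n,cv2.resize(a,None,fx=s,fy=s,interpolation=cv2.INTER_CUBIC))
def tool(dw):
    "world shift (m) -> tool axes mm"
    o=bot.get_obs(); M=R.from_euler('xyz',o["tcp_rot"]).as_matrix()
    return (M.T@np.array(dw)*1000).round(1)
E
python3 - <<'E'
from h import *
o=bot.get_obs()
print({k:np.round(v,3) for k,v in o.items()}, bot.hold_point_z)
for n in("top","scene"):
    I=im(n);save(I,n+"0.png");print(n,np.round(I["cam_to_world"],3).tolist(),np.round(I["camera_matrix"],1).tolist(),I["k1"])
E
```

```text
pics
{'t': np.float64(0.0), 'qpos': array([-1.334,  0.159,  1.598, -0.   ,  1.386, -0.21 ]), 'joint_velocities': array([ 0.001, -0.   , -0.001, -0.001, -0.   , -0.001]), 'tau': array([ 0.0000e+00, -3.8557e+01, -3.2211e+01,  7.0000e-02,  3.8000e-02,
       -0.0000e+00]), 'tcp_pos': array([ 0.248, -0.518,  0.214]), 'tcp_rot': array([-3.14 , -0.   ,  0.447]), 'contact_force': array([ 1.358, -0.281, -0.048]), 'ft_torque': array([0.013, 0.019, 0.   ]), 'gripper_force': np.float64(0.0), 'width': np.float64(0.092)} 0.0187
top [[0.002, 0.99, -0.142, 0.313], [-1.0, 0.002, 0.002, -0.012], [0.002, 0.142, 0.99, 1.515], [0.0, 0.0, 0.0, 1.0]] [[502.6, 0.0, 281.4], [0.0, 502.6, 211.2], [0.0, 0.0, 1.0]] -0.12983426057010272
scene [[-0.792, -0.358, 0.495, 1.271], [0.611, -0.476, 0.633, 0.962], [0.009, 0.804, 0.595, 0.953], [0.0, 0.0, 0.0, 1.0]] [[544.7, 0.0, 276.8], [0.0, 544.7, 205.7], [0.0, 0.0, 1.0]] -0.1343588002339307
```

View pics/top0.png

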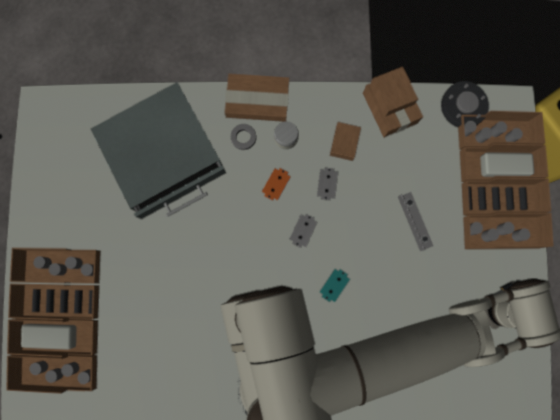

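View pics/scene0.png

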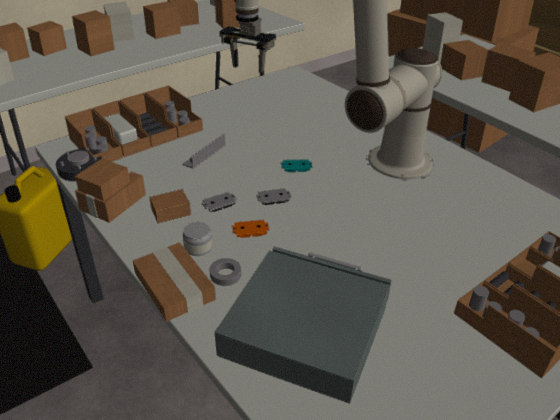

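```bash
python3 - <<'E'
from h import *
I=im("top")
for th,z in (("pad_a_center",.0085),("stop",0),("drawer_handle",.044),("drawer_in",.01),("tin_center",.03),("carton_center",.0225),("bearing_center",.011)):
    for d in bot.place_of(th,"top")[:6]:
        print(th,round(d["score"],2),np.round(d["xy"],1),at(I,d["xy"],z).round(3)[:2])
for d in bot.masks_of("pad_a_center","top"):
    m=d["region"]
    if m.sum()<30: continue
    ys,xs=np.nonzero(m)
    r=cv2.minAreaRect(np.array([at(I,(x,y),.012)[:2] for x,y in zip(xs,ys)],np.float32))
    print(round(d["score"],2),np.round(d["rect"]),m.sum(),np.round(r[0],3),np.round(r[1],3),round(r[2],1),I["pixels"][m].mean(0).round())
E
```

```text
pad_a_center 0.94 [334.  284.6] [ 0.308 -0.173]
pad_a_center 0.9 [326.4 183.2] [ 0.616 -0.153]
stop 0.68 [409.4 224.8] [ 0.489 -0.408]
drawer_handle 0.65 [186.5 205.2] [0.541 0.267]
tin_center 0.6 [284.8 135.3] [ 0.76  -0.026]
tin_center 0.24 [325.2 183.2] [ 0.611 -0.147]
carton_center 0.95 [345.  143.8] [ 0.737 -0.211]
bearing_center 0.71 [243.1 136.5] [0.762 0.103]
bearing_center 0.42 [285.5 136. ] [ 0.764 -0.028]
0.65 [314. 168. 338. 200.] 570 [ 0.614 -0.156] [0.06  0.101] 78.4 [84. 84. 83.]
0.58 [320. 269. 350. 303.] 595 [ 0.307 -0.175] [0.059 0.099] 58.5 [39. 84. 81.]
0.31 [137. 162. 225. 219.] 1479 [0.579 0.292] [0.078 0.307] 29.9 [45. 47. 46.]
```

Candidates in the top image are grey pads at (327,183) and (303,231), plus an orange one at (276,184) and a turquoise one at (334,285), which are look-alikes. I choose the two grey ones and check them in a crop.

```bash
python3 - <<'E'
from h import *
I=im("top");S=im("scene")
a=cv2.resize(I["pixels"][160:260,260:360,::-1],None,fx=4,fy=4,interpolation=cv2.INTER_CUBIC)
b=cv2.resize(S["pixels"][150:250,195:295,::-1],None,fx=4,fy=4,interpolation=cv2.INTER_CUBIC)
cv2.imwrite("pics/crop1.png",cv2.convertScaleAbs(np.hstack([a,b]),alpha=1.6))
g=I["pixels"].astype(int); L=g.mean(2)
sat=g.max(2)-g.min(2)
# pads: darker than the table
tab=np.median(L[200:280,230:290]);print("table",tab, g[255,260],g[183,327],g[231,303])
m=((L<tab-12)).astype(np.uint8)
for x,y in((327,183),(303,231)):
    w=np.zeros_like(m);w[y-24:y+24,x-24:x+24]=m[y-24:y+24,x-24:x+24]
    n,lab,st,c=cv2.connectedComponentsWithStats(w)
    k=1+st[1:,4].argmax(); ys,xs=np.nonzero(lab==k)
    P=np.array([at(I,(u,v),.017)[:2] for u,v in zip(xs,ys)],np.float32)
    r=cv2.minAreaRect(P); print(st[k],P.mean(0).round(4),np.round(r[0],4),np.round(r[1],4),round(r[2],1))
    d=P-P.mean(0);w_,v_=np.linalg.eigh(d.T@d);print("axis deg",np.degrees(np.arctan2(v_[1,1],v_[0,1])))
# stop mask
for th in("stop","drawer_handle","drawer_in"):
  for d in bot.masks_of(th,"top")[:2]:
    M=d["region"];ys,xs=np.nonzero(M)
    zz={"stop":.02,"drawer_handle":.044,"drawer_in":.07}[th]
    P=np.array([at(I,(u,v),zz)[:2] for u,v in zip(xs,ys)],np.float32)
    r=cv2.minAreaRect(P); print(th,round(d["score"],2),np.round(d["rect"]),np.round(r[0],4),np.round(r[1],4),round(r[2],1), cv2.boxPoints(r).round(3).tolist())
for d in bot.place_of("drawer_handle","scene")[:2]+bot.place_of("stop","scene")[:2]: print(d, at(S,d["xy"],.044),at(S,d["xy"],0))
print(np.round(bot.get_obs()["t"],2))
E
```

```text
table 122.33333333333333 [123 126 119] [85 84 84] [85 84 84]
[317 167  22  34 604] [ 0.6134 -0.1549] [ 0.6132 -0.1547] [0.0589 0.1032] 82.1
axis deg 172.0887
[289 214  29  34 617] [ 0.4701 -0.0807] [ 0.4702 -0.0804] [0.0594 0.1035] 65.6
axis deg 155.03944
stop 0.58 [399. 194. 434. 251.] [ 0.5005 -0.4203] [0.1792 0.0469] 21.4 [[0.4090000092983246, -0.4309999942779541], [0.4259999990463257, -0.4749999940395355], [0.5929999947547913, -0.4090000092983246], [0.574999988079071, -0.3659999966621399]]
drawer_handle 0.82 [138. 161. 224. 214.] [0.5728 0.2848] [0.0798 0.3007] 29.2 [[0.4650000035762787, 0.3970000147819519], [0.6110000014305115, 0.1340000033378601], [0.6809999942779541, 0.17299999296665192], [0.5339999794960022, 0.4359999895095825]]
drawer_in 0.83 [136. 161. 226. 218.] [0.5677 0.2792] [0.0769 0.2954] 29.3 [[0.4620000123977661, 0.3889999985694885], [0.6060000061988831, 0.13199999928474426], [0.6740000247955322, 0.16899999976158142], [0.5289999842643738, 0.4269999861717224]]
{'xy': [334.3, 264.0], 'score': 0.77} [0.54892666 0.27085051 0.044     ] [ 5.13991059e-01  2.37405857e-01 -1.11022302e-16]
{'xy': [224.7, 272.2], 'score': 0.35} [0.77971406 0.13282632 0.044     ] [0.75594835 0.09270143 0.        ]
{'xy': [210.0, 159.2], 'score': 0.65} [ 0.53290756 -0.3286101   0.044     ] [ 4.97196652e-01 -3.91068066e-01 -1.11022302e-16]
0.9
```

View pics/crop1.png

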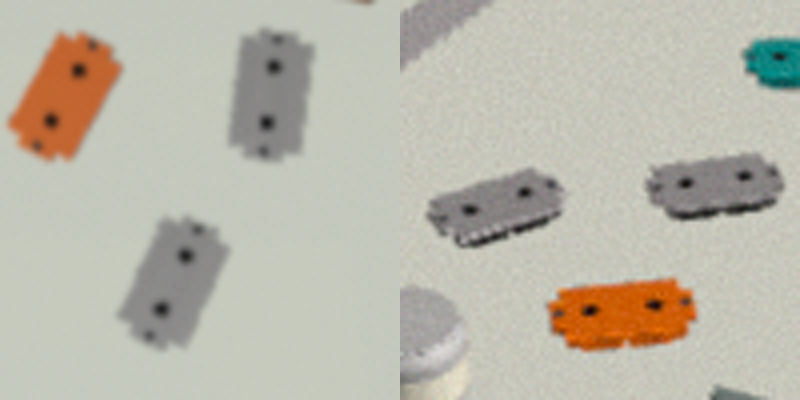

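The crop shows both grey pads with the steel plate up (two rivet holes each) and the lining beneath, so both need turning over. There is no third pad. First I open the drawer, so I work out the move to a viewpoint above the handle.

```bash
cat >> h.py <<'E'
def Rt(yaw,tilt=0.):
    "tool down with tool-x at yaw (deg); tilt>0 swings the fingers toward +tool-x (deg)"
    return R.from_euler('z',yaw,degrees=True)*R.from_euler('y',-tilt,degrees=True)*R.from_euler('x',180,degrees=True)
def go(pos,yaw,tilt=0.):
    "row from the present measured pose to a target pose"
    o=bot.get_obs(); M=R.from_euler('xyz',o["tcp_rot"])
    s=M.inv().apply(np.array(pos)-o["tcp_pos"])*1000; r=(M.inv()*Rt(yaw,tilt)).as_rotvec()
    print("t",round(float(o["t"]),2),"row",s.round(1).tolist(),r.round(3).tolist())
E
python3 - <<'E'
from h import *
print(Rt(0,30).apply([0,0,1]))
go([.50,.245,.26],119)
E
```

```text
[ 5.00000000e-01 -1.22464680e-16 -8.66025404e-01]
t 0.9 row [556.8, -579.9, -45.4] [-0.0, 0.0, -1.63]
```

```bash
python3 -m pendant '[[557,-580,-45,0,0,-1.63,91.9],[557,-580,-45,0,0,-1.63,91.9],[557,-580,-45,0,0,-1.63,91.9],[557,-580,-45,0,0,-1.63,91.9],[557,-580,-45,0,0,-1.63,91.9],[557,-580,-45,0,0,-1.63,60],[557,-580,-45,0,0,-1.63,22],[557,-580,-45,0,0,-1.63,22],[557,-580,-45,0,0,-1.63,22],[557,-580,-45,0,0,-1.63,22],[557,-580,-45,0,0,-1.63,22],[557,-580,-45,0,0,-1.63,22]]' 15
python3 - <<'E'
from h import *
o=bot.get_obs();print(o["tcp_pos"].round(3),o["tcp_rot"].round(3),o["qpos"].round(2))
E
```

```text
t: 2.4
tcp_pos: [0.4833, 0.1949, 0.2569]
tcp_rot: [3.141, 0.001, 2.077]
contact_force: [1.3, -1.2, 0.8]
width: 0.0241
gripper_force: 0.0
[0.483 0.195 0.257] [3.141e+00 1.000e-03 2.077e+00] [ 0.15 -0.01  1.69 -0.    1.46 -0.36]
```

```bash
python3 - <<'E'
from h import *
I=im("wrist");save(I,"w1.png");T=im("top")
print(np.round(I["cam_to_world"],3).tolist())
for c,J in(("wrist",I),("top",T)):
  for d in bot.place_of("drawer_handle",c)[:2]: print(c,d["score"],d["xy"],at(J,d["xy"],.044).round(4))
go([.545,.269,.12],119)
E
```

```text
[[0.875, -0.469, -0.125, 0.448], [0.485, 0.845, 0.226, 0.259], [-0.0, -0.258, 0.966, 0.427], [0.0, 0.0, 0.0, 1.0]]
wrist 0.8 [358.4, 158.4] [0.5454 0.2664 0.044 ]
t 2.6 row [35.7, 91.4, 136.1] [-0.001, 0.0, 0.002]
```

View pics/w1.png

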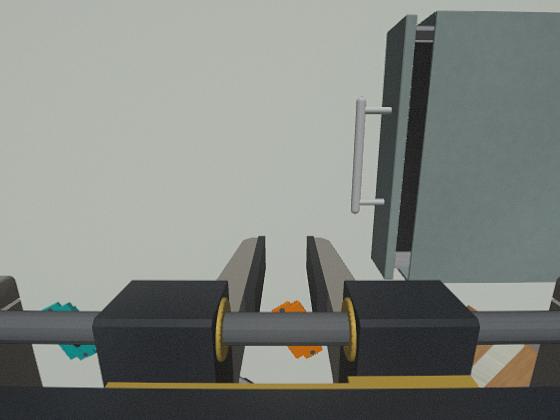

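The wrist image shows the handle bar from (361,99) to (355,211), and the drawer slightly ajar.

```bash
python3 - <<'E'
from h import *
I=im("wrist")
a=at(I,(361,100),.046);b=at(I,(355.5,210),.046);m=(a+b)/2
print(a,b,np.linalg.norm(a-b),m,np.degrees(np.arctan2(*(b-a)[[1,0]])))
f1=at(I,(415,17),.072);f2=at(I,(391,275),.072);print("front",f1,f2,np.degrees(np.arctan2(*(f2-f1)[[1,0]])))
go([m[0],m[1],.026],119)
E
```

```text
[0.51015588 0.32320189 0.046     ] [0.57522717 0.20853546 0.046     ] 0.1318433229674368 [0.54269153 0.26586868 0.046     ] -60.4258084620772
front [0.51062395 0.4138545  0.072     ] [0.65043494 0.16246802 0.072     ] -60.91895737769588
t 2.65 row [35.2, 88.3, 230.2] [-0.001, 0.0, 0.0]
```

```bash
python3 -m pendant '[[35,88,50,0,0,0,23],[35,88,100,0,0,0,23],[35,88,140,0,0,0,23],[35,88,180,0,0,0,23],[35,88,205,0,0,0,23],[35,88,230,0,0,0,23],[35,88,230,0,0,0,23],[35,88,230,0,0,0,5],[35,88,230,0,0,0,5],[35,88,230,0,0,0,5],[35,88,230,0,0,0,5]]' 15
python3 - <<'E'
from h import *
print(tool(-0.19*np.array([np.cos(np.radians(29.2)),np.sin(np.radians(29.2)),0])))
E
```

```text
t: 4.03
tcp_pos: [0.5443, 0.2656, 0.0282]
tcp_rot: [3.139, 0.002, 2.077]
contact_force: [0.4, -4.1, 6.5]
width: 0.0104
gripper_force: 15.0
[  -0.7 -190.    -0.4]
```

```bash
python3 -m pendant '[[0,-10,0,0,0,0,5],[0,-30,0,0,0,0,5],[0,-55,0,0,0,0,5],[0,-80,0,0,0,0,5],[0,-105,0,0,0,0,5],[0,-130,0,0,0,0,5],[0,-155,0,0,0,0,5],[-1,-175,0,0,0,0,5],[-1,-188,0,0,0,0,5],[-1,-192,0,0,0,0,5],[-1,-195,0,0,0,0,5],[-1,-195,0,0,0,0,5]]'
```

```text
t: 5.52
tcp_pos: [0.3802, 0.174, 0.0284]
tcp_rot: [3.12, 0.002, 2.074]
contact_force: [25.9, 16.9, -22.8]
width: 0.0181
gripper_force: 15.0
```

```bash
python3 -m pendant '[[0,6,0,0,0,0,5],[0,6,0,0,0,0,5],[0,6,0,0,0,0,26],[0,6,0,0,0,0,26],[0,6,0,0,0,0,26],[0,6,-40,0,0,0,26],[0,6,-90,0,0,0,26],[0,6,-140,0,0,0,26],[0,6,-200,0,0,0,26],[0,6,-220,0,0,0,26],[0,6,-220,0,0,0,26],[0,6,-220,0,0,0,26]]'
python3 - <<'E'
from h import *
I=im("top");save(I,"top1.png")
for th,z in (("drawer_handle",.044),("drawer_in",.01)):
    for d in bot.place_of(th,"top")[:2]: print(th,round(d["score"],2),np.round(d["xy"],1),at(I,d["xy"],z).round(3)[:2])
go([.47,-.0805,.22],155)
go([.47,-.0805,.22],-25)
E
```

```text
t: 7.02
tcp_pos: [0.3769, 0.1733, 0.2446]
tcp_rot: [-3.138, -0.001, 2.077]
contact_force: [-0.8, -0.6, -1.0]
width: 0.026
gripper_force: 0.0
drawer_handle 0.59 [214.5 261. ] [0.376 0.18 ]
drawer_handle 0.36 [324.7 183.5] [ 0.608 -0.145]
drawer_in 0.87 [188.6 208.5] [0.536 0.266]
t 7.17 row [-267.1, -41.6, 24.5] [-0.003, -0.002, -0.628]
t 7.17 row [-267.1, -41.6, 24.5] [-0.003, 0.003, 2.513]
```

View pics/top1.png

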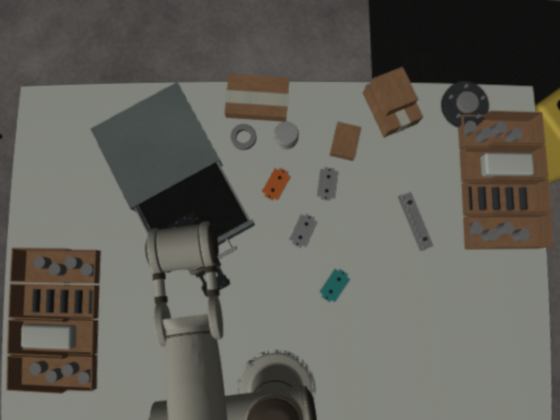

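The top image shows the drawer open (front at about (235,238)), and the pads are unmoved at (303,231) and (327,183). Next is the nearer pad, approached with the fingers tilted 28° back towards the robot.

```bash
python3 - <<'E'
from h import *
go([.4667,-.0789,.11],155,28)
E
```

```text
t 7.17 row [-264.3, -43.4, 134.5] [0.151, 0.47, -0.616]
```

```bash
python3 -m pendant '[[-60,-10,0,0,0,-0.1,80],[-120,-20,10,0.03,0.1,-0.25,80],[-180,-30,20,0.08,0.25,-0.4,80],[-240,-40,40,0.12,0.37,-0.55,80],[-264,-43,70,0.15,0.47,-0.616,80],[-264,-43,110,0.15,0.47,-0.616,80],[-264,-43,134,0.15,0.47,-0.616,80],[-264,-43,134,0.15,0.47,-0.616,80],[-264,-43,134,0.15,0.47,-0.616,80],[-264,-43,134,0.15,0.47,-0.616,80]]' 12
python3 - <<'E'
from h import *
o=bot.get_obs();print(o["tcp_pos"].round(4),o["tcp_rot"].round(3),o["qpos"].round(2))
W=im("wrist");save(W,"w2.png")
T=im("top")
for c,J in(("wrist",W),("top",T)):
  for d in bot.place_of("pad_a_center",c)[:4]: print(c,round(d["score"],2),np.round(d["xy"],1),at(J,d["xy"],.0115).round(4))
go([.4667,-.0789,.007],155,28)
E
```

```text
t: 8.43
tcp_pos: [0.4692, -0.0786, 0.1139]
tcp_rot: [3.139, -0.482, 2.706]
contact_force: [0.1, 0.3, 0.1]
width: 0.0802
gripper_force: 0.0
[ 0.4692 -0.0786  0.1139] [ 3.139 -0.482  2.706] [-0.43  0.41  1.58  0.01  1.64 -1.56]
wrist 0.67 [128.7 150.6] [ 0.3068 -0.172   0.0115]
top 0.74 [276.3 182.6] [ 0.6165 -0.      0.0115]
top 0.73 [335.3 284.3] [ 0.3093 -0.1763  0.0115]
t 8.62 row [-48.0, -1.5, 94.8] [0.002, 0.005, 0.001]
```

View pics/w2.png

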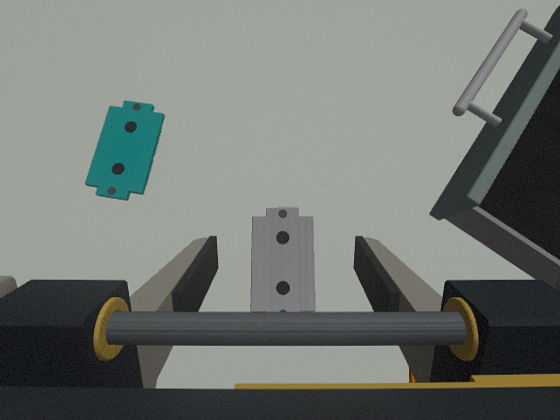

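The wrist image shows the grey pad between the fingers with its holes at (282,238) and (282,288), the turquoise look-alike far off at (127,150), and alignment looks good.

```bash
python3 - <<'E'
from h import *
W=im("wrist")
a=at(W,(282.5,238),.017);b=at(W,(282.5,288),.017);print((a+b)/2,np.linalg.norm(a-b),np.degrees(np.arctan2(*(a-b)[[1,0]])))
e1=at(W,(251,270),.017);e2=at(W,(314,270),.017);print(e1,e2,np.linalg.norm(e1-e2),(e1+e2)/2)
E
```

```text
[ 0.46889552 -0.08034328  0.017     ] 0.04363743965535746 155.09461231128196
[ 0.46302721 -0.1081771   0.017     ] [ 0.48647303 -0.05793861  0.017     ] 0.055440168908140346 [ 0.47475012 -0.08305785  0.017     ]
```

```bash
python3 -m pendant '[[-15,-1,30,0,0,0,80],[-30,-1,60,0,0,0,80],[-40,-1,82,0,0,0,80],[-47,-1,95,0,0,0,80],[-47,-1,95,0,0,0,80],[-47,-1,95,0,0,0,70],[-47,-1,95,0,0,0,50],[-47,-1,95,0,0,0,50],[-47,-1,95,0,0,0,50],[-47,-1,95,0,0,0,50],[-47,-1,95,0,0,0,50]]' 12
python3 - <<'E'
from h import *
o=bot.get_obs();print(o["tcp_pos"].round(4))
go([.469,-.0803,.13],155,-60)
E
```

```text
t: 10.05
tcp_pos: [0.4658, -0.0784, 0.0072]
tcp_rot: [3.14, -0.485, 2.706]
contact_force: [-0.9, -2.6, 6.2]
width: 0.0558
gripper_force: 12.0
[ 0.4658 -0.0784  0.0072]
t 10.05 row [54.0, -0.1, -110.3] [0.002, -1.532, -0.001]
```

Pad gripped at 55.8 mm. I'll lift it and carry it to the free area at about (0.55,-0.27), then swing the tool outward there.

```bash
python3 - <<'E'
from h import *
go([.4655,-.0784,.10],155,28)
go([.55,-.27,.16],155,-20)
go([.55,-.27,.16],155,-65)
E
```

```text
t 10.05 row [43.5, 0.1, -81.9] [0.002, 0.004, 0.001]
t 10.05 row [-67.9, -137.7, -208.7] [0.002, -0.834, -0.0]
t 10.05 row [-67.9, -137.7, -208.7] [0.002, -1.619, -0.001]
```

```bash
python3 -m pendant '[[10,0,-20,0,0,0,50],[25,0,-50,0,0,0,50],[43,0,-82,0,0,0,50],[20,-30,-115,0,-0.15,0,50],[0,-60,-140,0,-0.3,0,50],[-25,-90,-165,0,-0.45,0,50],[-45,-115,-185,0,-0.6,0,50],[-60,-130,-200,0,-0.75,0,50],[-68,-138,-209,0,-0.834,0,50],[-68,-138,-209,0,-0.834,0,50],[-68,-138,-209,0,-0.834,0,50]]'
python3 -m pendant '[[0,0,0,0,-0.13,0,50],[0,0,0,0,-0.26,0,50],[0,0,0,0,-0.39,0,50],[0,0,0,0,-0.52,0,50],[0,0,0,0,-0.65,0,50],[0,0,0,0,-0.78,0,50],[0,0,0,0,-0.785,0,50],[0,0,0,0,-0.785,0,50],[0,0,0,0,-0.785,0,50]]'
python3 - <<'E'
from h import *
o=bot.get_obs();print(o["tcp_pos"].round(4),o["tcp_rot"].round(3),o["qpos"].round(2))
S=im("scene");save(S,"s2.png",(150,80,400,250),3)
E
```

```text
t: 11.42
tcp_pos: [0.5495, -0.2691, 0.1591]
tcp_rot: [3.138, 0.346, 2.704]
contact_force: [0.8, 0.4, -3.5]
width: 0.0557
gripper_force: 12.0
t: 12.55
tcp_pos: [0.5354, -0.2453, 0.2183]
tcp_rot: [3.129, 1.049, 2.669]
contact_force: [-0.4, -0.5, -3.5]
width: 0.0559
gripper_force: 12.0
[ 0.5354 -0.2453  0.2183] [3.129 1.049 2.669] [-0.8  -0.43  2.45  1.27  0.31 -2.99]
```

View pics/s2.png

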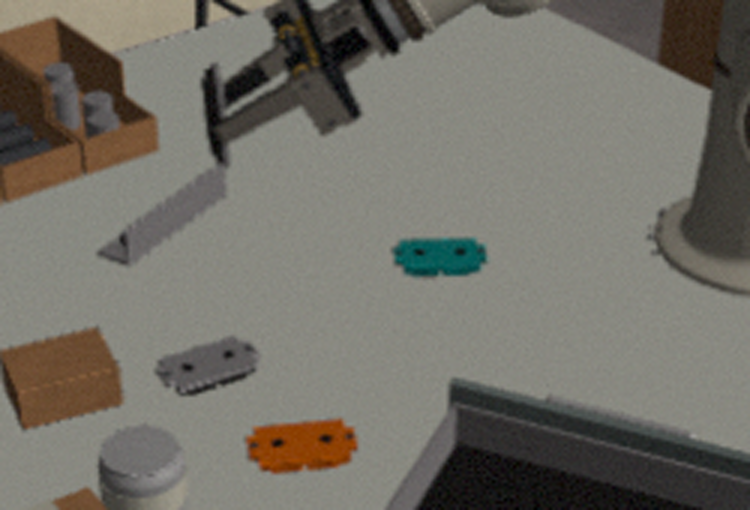

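The arm can't tilt further outward here: j5 is near its lower limit and j6 is at -2.99. It has plenty of range tilting inward. I'll lay the pad down again near its old place, re-tilt the fingers outward around it, then swing inward.

```bash
python3 -m pendant '[[0,0,0,0,0.1,0,50],[0,0,0,0,0.2,0,50],[0,0,0,0,0.35,0,50],[0,0,0,0,0.5,0,50],[0,0,0,0,0.65,0,50],[0,0,0,0,0.78,0,50],[0,0,0,0,0.785,0,50],[0,0,0,0,0.785,0,50],[0,0,0,0,0.785,0,50]]'
python3 - <<'E'
from h import *
o=bot.get_obs();print(o["tcp_pos"].round(4),o["tcp_rot"].round(3),o["qpos"].round(2))
d=Rt(155,28).apply([0,0,1])
p=np.array([.43,-.07,.015])+.008*d; print(p)
go(p+[0,0,.1],155,28)
E
```

```text
t: 13.72
tcp_pos: [0.5341, -0.2444, 0.2174]
tcp_rot: [3.134, 0.264, 2.676]
contact_force: [-2.0, 0.5, -3.7]
width: 0.0555
gripper_force: 12.0
[ 0.5341 -0.2444  0.2174] [3.134 0.264 2.676] [-0.67 -0.02  1.8   0.07  1.1  -1.8 ]
[ 0.42659611 -0.06841274  0.00793642]
t 13.72 row [197.6, 108.6, 60.9] [0.011, 0.753, -0.026]
```

```bash
python3 -m pendant '[[40,20,5,0,0.1,0,50],[80,40,10,0,0.25,-0.01,50],[120,65,20,0,0.4,-0.02,50],[160,85,35,0.01,0.55,-0.02,50],[190,105,50,0.01,0.7,-0.026,50],[198,109,61,0.01,0.753,-0.026,50],[198,109,61,0.01,0.753,-0.026,50],[198,109,61,0.01,0.753,-0.026,50],[198,109,61,0.01,0.753,-0.026,50]]'
python3 - <<'E'
from h import *
o=bot.get_obs();print(o["tcp_pos"].round(4),o["tcp_rot"].round(3),o["qpos"].round(2))
go([.4266,-.0684,.009],155,28)
E
```

```text
t: 14.85
tcp_pos: [0.428, -0.0691, 0.1095]
tcp_rot: [3.141, -0.484, 2.705]
contact_force: [-0.5, -0.8, -4.0]
width: 0.0559
gripper_force: 12.0
[ 0.428  -0.0691  0.1095] [ 3.141 -0.484  2.705] [-0.44  0.32  1.7  -0.    1.6  -1.57]
t 14.85 row [-45.4, -0.0, 89.7] [0.001, 0.004, -0.0]
```

```bash
python3 -m pendant '[[-15,0,30,0,0,0,50],[-30,0,60,0,0,0,50],[-40,0,80,0,0,0,50],[-43,0,86,0,0,0,50],[-45,0,89,0,0,0,50],[-46,0,91,0,0,0,50],[-46,0,91,0,0,0,62],[-46,0,91,0,0,0,66],[-46,0,91,0,0,0,66],[-46,0,91,0,0,0,66]]'
python3 - <<'E'
from h import *
o=bot.get_obs();print(o["tcp_pos"].round(4),o["tcp_rot"].round(3),o["contact_force"])
P=np.array([o["tcp_pos"][0],o["tcp_pos"][1],.0075])-.008*Rt(155,28).apply([0,0,1])
for t in(0,-30): go(P+.008*Rt(155,t).apply([0,0,1])+[0,0,.0005],155,t)
print(P)
E
```

```text
t: 16.1
tcp_pos: [0.4256, -0.0676, 0.0066]
tcp_rot: [3.141, -0.488, 2.705]
contact_force: [-1.0, -0.1, -0.4]
width: 0.066
gripper_force: 0.0
[ 0.4256 -0.0676  0.0066] [ 3.141 -0.488  2.705] [-0.95834402 -0.09647069 -0.39614045]
t 16.1 row [-3.1, 0.0, -2.1] [0.001, -0.488, -0.0]
t 16.1 row [-6.1, 0.0, -5.0] [0.001, -1.011, -0.0]
[ 0.42904003 -0.06919268  0.01456358]
```

```bash
python3 -m pendant '[[-1,0,-0.8,0,-0.16,0,66],[-2,0,-1.6,0,-0.32,0,66],[-3,0,-2.3,0,-0.48,0,66],[-4,0,-3.2,0,-0.65,0,66],[-5,0,-4.2,0,-0.82,0,66],[-6,0,-5,0,-1.0,0,66],[-6,0,-5,0,-1.01,0,66],[-6,0,-5,0,-1.01,0,66],[-6,0,-5,0,-1.01,0,50],[-6,0,-5,0,-1.01,0,50],[-6,0,-5,0,-1.01,0,50],[-6,0,-5,0,-1.01,0,50]]' 12
python3 - <<'E'
from h import *
o=bot.get_obs();print(o["tcp_pos"].round(4),o["tcp_rot"].round(3),o["qpos"].round(2))
P=np.array([.429,-.0692,.0146])
for t,z in((-30,.1),(30,.12),(75,.14)):
  go(P+[0,0,z]+.008*Rt(155,t).apply([0,0,1]),155,t)
E
```

```text
t: 17.6
tcp_pos: [0.434, -0.0716, 0.0093]
tcp_rot: [3.141, 0.525, 2.704]
contact_force: [3.3, -1.5, 2.0]
width: 0.0557
gripper_force: 12.0
[ 0.434  -0.0716  0.0093] [3.141 0.525 2.704] [-0.44 -0.23  2.55  0.01  0.31 -1.58]
t 17.6 row [-48.0, 0.2, -85.9] [0.0, 0.001, -0.001]
t 17.6 row [-51.1, 0.2, -107.2] [0.001, 1.049, -0.001]
t 17.6 row [-60.3, 0.2, -130.6] [0.001, 1.834, -0.0]
```

```bash
python3 -m pendant '[[-12,0,-20,0,0,0,50],[-30,0,-50,0,0,0,50],[-48,0,-86,0,0.1,0,50],[-49,0,-90,0,0.27,0,50],[-50,0,-95,0,0.44,0,50],[-50,0,-98,0,0.61,0,50],[-51,0,-101,0,0.78,0,50],[-51,0,-105,0,0.95,0,50],[-52,0,-108,0,1.1,0,50],[-52,0,-108,0,1.1,0,50]]'
python3 - <<'E'
from h import *
o=bot.get_obs();print(o["tcp_pos"].round(4),o["tcp_rot"].round(3),o["qpos"].round(2),o["width"])
P=np.array([.429,-.0692,.0146])
for t,z in((60,.14),(75,.14),(82,.14)):
  go(P+[0,0,z]+.008*Rt(155,t).apply([0,0,1]),155,t)
E
```

```text
t: 18.85
tcp_pos: [0.4235, -0.0669, 0.1244]
tcp_rot: [3.141, -0.585, 2.705]
contact_force: [-0.2, 0.2, -3.6]
width: 0.0558
gripper_force: 12.0
[ 0.4235 -0.0669  0.1244] [ 3.141 -0.585  2.705] [-0.44  0.37  1.64 -0.    1.72 -1.57] 0.05578303226078185
t 18.85 row [15.3, 0.3, -21.3] [0.001, 0.463, -0.0]
t 18.85 row [17.0, 0.3, -22.5] [0.001, 0.724, 0.0]
t 18.85 row [17.7, 0.3, -23.2] [0.001, 0.847, 0.0]
```

```bash
python3 -m pendant '[[4,0,-6,0,0.15,0,50],[8,0,-12,0,0.3,0,50],[15,0,-21,0,0.46,0,50],[16,0,-22,0,0.6,0,50],[17,0,-23,0,0.73,0,50],[17,0,-23,0,0.73,0,50],[17,0,-23,0,0.73,0,50]]'
python3 - <<'E'
from h import *
o=bot.get_obs();print(o["tcp_pos"].round(4),o["tcp_rot"].round(3),o["qpos"].round(2),o["width"])
S=im("scene");save(S,"s3.png",(170,60,420,250),3)
E
```

```text
t: 19.73
tcp_pos: [0.423, -0.0663, 0.1569]
tcp_rot: [3.139, -1.303, 2.707]
contact_force: [1.2, 0.1, -3.4]
width: 0.0556
gripper_force: 12.0
[ 0.423  -0.0663  0.1569] [ 3.139 -1.303  2.707] [-0.44  0.88  1.22 -0.    2.35 -1.57] 0.05563485257738015
```

View pics/s3.png

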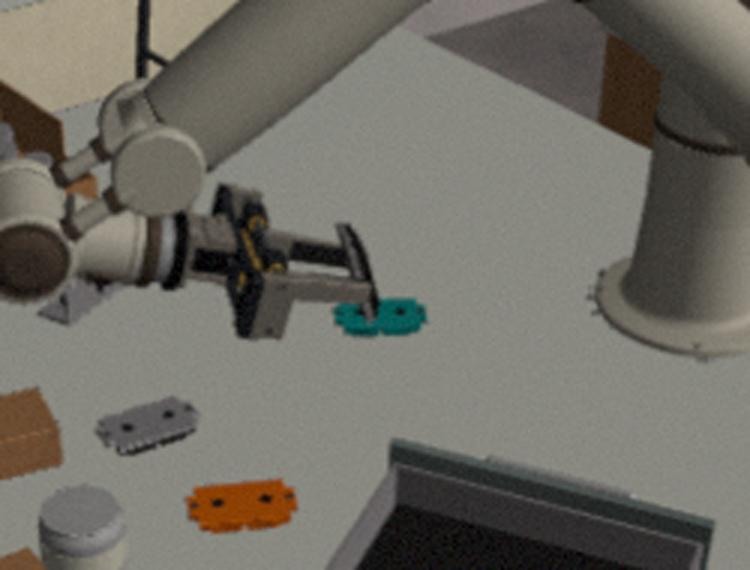

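The scene crop shows the pad held in the fingers past vertical at about (360,260), with everything clear. Next I lower its foot to the table, a bit nearer the robot, then drag outward with a light grip so it pivots in the fingers.

```bash
cat > wp.py <<'E'
from h import *
def wps(P0,yaw,L,k=.007):
    "P0 xy reference, L of (outward mm, pinch height, tilt)"
    u=np.array([-np.cos(np.radians(yaw)),-np.sin(np.radians(yaw)),0])
    for s,h,t in L:
        P=np.array([P0[0],P0[1],h])+u*s/1000; print(s,h,t,end=' '); go(P+k*Rt(yaw,t).apply([0,0,1]),yaw,t)
E
python3 - <<'E'
from wp import *
wps((.429,-.0692),155,[(-30,.12,75),(-30,.06,75),(-30,.052,75),(-18,.049,73),(-2,.045,70),(15,.039,66),(28,.032,60),(36,.025,48)])
E
```

```text
-30 0.12 75 t 19.77 row [-29.7, -0.1, 39.7] [0.0, 0.006, 0.001]
-30 0.06 75 t 19.77 row [-87.6, -0.1, 55.5] [0.0, 0.006, 0.001]
-30 0.052 75 t 19.77 row [-95.3, -0.1, 57.7] [0.0, 0.006, 0.001]
-18 0.049 73 t 19.77 row [-101.6, -0.1, 46.9] [0.0, -0.029, 0.001]
-2 0.045 70 t 19.77 row [-110.1, -0.1, 32.5] [0.0, -0.081, 0.001]
15 0.039 66 t 19.77 row [-120.9, -0.1, 17.6] [0.0, -0.151, 0.001]
28 0.032 60 t 19.77 row [-131.8, -0.1, 6.8] [0.0, -0.256, 0.001]
36 0.025 48 t 19.77 row [-142.0, -0.1, 0.4] [0.0, -0.465, 0.001]
```

```bash
python3 -m pendant '[[-15,0,20,0,0,0,50],[-30,0,40,0,0,0,50],[-60,0,48,0,0,0,50],[-80,0,53,0,0,0,50],[-88,0,55.5,0,0,0,50],[-92,0,57,0,0,0,50],[-95,0,57.5,0,0,0,50],[-95,0,57.5,0,0,0,50]]' 8
python3 -m pendant '[[-3,0,-5,0,-0.02,0,50],[-6,0,-11,0,-0.035,0,50],[-10,0,-18,0,-0.06,0,50],[-15,0,-25,0,-0.08,0,50],[-15,0,-25,0,-0.08,0,50]]'
python3 - <<'E'
from wp import *
o=bot.get_obs();print(o["tcp_pos"].round(4),o["tcp_rot"].round(3),o["qpos"].round(2))
S=im("scene");save(S,"s4.png",(230,90,380,210),5)
wps((.429,-.0692),155,[(-2,.045,70),(15,.039,66),(28,.032,60),(36,.025,48),(42,.018,34),(46,.013,18)])
E
```

```text
t: 20.78
tcp_pos: [0.3953, -0.0535, 0.0498]
tcp_rot: [3.139, -1.307, 2.707]
contact_force: [-0.8, 0.1, -4.4]
width: 0.0559
gripper_force: 8.0
t: 21.4
tcp_pos: [0.4212, -0.0656, 0.0418]
tcp_rot: [3.14, -1.226, 2.707]
contact_force: [3.3, -0.8, 0.7]
width: 0.056
gripper_force: 8.0
[ 0.4212 -0.0656  0.0418] [ 3.14  -1.226  2.707] [-0.44  1.01  1.21 -0.    2.15 -1.57]
-2 0.045 70 t 21.45 row [0.7, 0.1, -0.4] [0.001, -0.005, 0.0]
15 0.039 66 t 21.45 row [-11.2, 0.1, -14.4] [0.001, -0.075, 0.0]
28 0.032 60 t 21.45 row [-22.9, 0.1, -24.4] [0.001, -0.179, 0.0]
36 0.025 48 t 21.45 row [-33.6, 0.1, -29.9] [0.001, -0.389, 0.0]
42 0.018 34 t 21.45 row [-43.7, 0.1, -34.1] [0.001, -0.633, 0.0]
46 0.013 18 t 21.45 row [-51.1, 0.1, -37.5] [0.001, -0.913, 0.0]
```

View pics/s4.png

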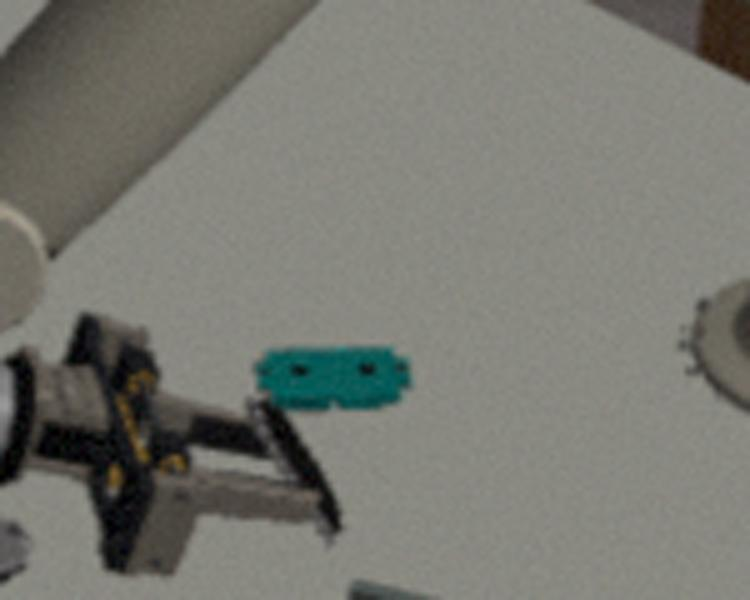

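The pad's foot is on the table at about (330,525) in the crop, with the top leaning outward and a contact force of only about 3 N. Continuing the drag.

```bash
python3 -m pendant '[[-4,0,-6,0,-0.03,0,50],[-11,0,-14,0,-0.075,0,50],[-17,0,-20,0,-0.13,0,50],[-23,0,-24,0,-0.18,0,50],[-28,0,-27,0,-0.28,0,50],[-34,0,-30,0,-0.39,0,50],[-34,0,-30,0,-0.39,0,50]]' 6
python3 - <<'E'
from wp import *
o=bot.get_obs();print(o["tcp_pos"].round(4),o["tcp_rot"].round(3),o["contact_force"])
wps((.429,-.0692),155,[(36,.025,48),(42,.018,34),(46,.013,18),(48,.0105,6)])
E
```

```text
t: 22.32
tcp_pos: [0.4572, -0.0822, 0.0207]
tcp_rot: [3.141, -0.835, 2.706]
contact_force: [0.5, -0.0, -3.5]
width: 0.0561
gripper_force: 6.0
[ 0.4572 -0.0822  0.0207] [ 3.141 -0.835  2.706] [ 0.53367523 -0.00436826 -3.53687123]
36 0.025 48 t 22.32 row [-0.1, -0.1, 0.4] [0.001, 0.003, 0.0]
42 0.018 34 t 22.32 row [-11.0, -0.1, 0.5] [0.001, -0.241, 0.0]
46 0.013 18 t 22.32 row [-19.2, -0.1, 0.2] [0.001, -0.52, 0.0]
48 0.0105 6 t 22.32 row [-23.6, -0.1, -0.5] [0.001, -0.73, 0.0]
```

```bash
python3 -m pendant '[[-5,0,0,0,-0.12,0,50],[-11,0,0,0,-0.24,0,50],[-15,0,0,0,-0.38,0,50],[-19,0,0,0,-0.52,0,50],[-19,0,0,0,-0.52,0,50]]' 6
python3 - <<'E'
from wp import *
o=bot.get_obs();print(o["tcp_pos"].round(4),o["tcp_rot"].round(3),o["contact_force"])
S=im("scene");save(S,"s5.png",(230,120,350,220),6)
wps((.429,-.0692),155,[(46,.013,18),(48,.0105,6)])
E
```

```text
t: 22.95
tcp_pos: [0.4666, -0.0866, 0.0059]
tcp_rot: [3.141, -0.321, 2.705]
contact_force: [-1.1, 0.8, -2.7]
width: 0.0558
gripper_force: 6.0
[ 0.4666 -0.0866  0.0059] [ 3.141 -0.321  2.705] [-1.08446121  0.76893852 -2.74188966]
46 0.013 18 t 23.0 row [-1.6, -0.1, -1.4] [0.001, -0.008, -0.0]
48 0.0105 6 t 23.0 row [-5.7, -0.1, 0.2] [0.001, -0.218, -0.0]
```

View pics/s5.png

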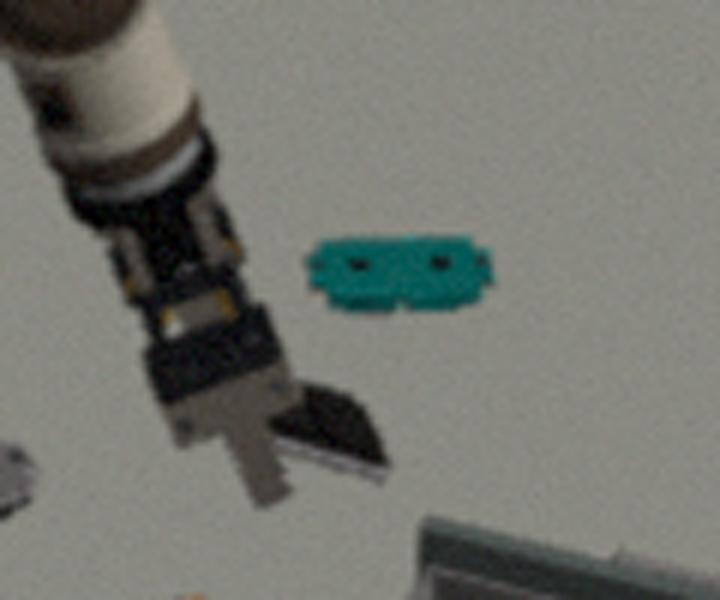

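The pad is now lining up (black face up, steel edge below at about (330,468)) and nearly flat. I bring the tool upright and low, then release.

```bash
python3 -m pendant '[[-3,0,0,0,-0.1,0,50],[-6,0,0.5,0,-0.22,0,50],[-7,0,2,0,-0.3,0,50],[-8,0,3,0,-0.32,0,50],[-8,0,3,0,-0.32,0,50],[-8,0,3,0,-0.32,0,57],[-8,0,3,0,-0.32,0,59],[-8,0,3,0,-0.32,0,63],[-8,0,3,0,-0.32,0,70],[-8,0,3,0,-0.32,0,70]]' 3
python3 - <<'E'
from wp import *
o=bot.get_obs();print(o["tcp_pos"].round(4),o["tcp_rot"].round(3),o["contact_force"])
go([.46,-.085,.15],155,0)
E
```

```text
t: 24.25
tcp_pos: [0.4742, -0.089, 0.0004]
tcp_rot: [3.139, -0.004, 2.704]
contact_force: [-2.3, 8.2, 9.9]
width: 0.0584
gripper_force: 4.5
[ 4.742e-01 -8.900e-02  4.000e-04] [ 3.139 -0.004  2.704] [-2.27463989  8.1659503   9.86807967]
t 24.25 row [15.2, -2.0, -149.5] [0.003, -0.004, -0.002]
```

```bash
python3 -m pendant '[[0,0,-2,0,0,0,70],[0,0,-2,0,0,0,75],[0,0,-2,0,0,0,75],[0,0,-2,0,0,0,75]]' 10
python3 - <<'E'
from wp import *
o=bot.get_obs();print(o["tcp_pos"].round(4),o["width"],o["contact_force"].round(1))
E
```

```text
t: 24.75
tcp_pos: [0.4738, -0.0902, 0.0019]
tcp_rot: [3.141, 0.001, 2.705]
contact_force: [0.1, -0.3, 0.2]
width: 0.0745
gripper_force: 0.0
[ 0.4738 -0.0902  0.0019] 0.07452469254714833 [ 0.1 -0.3  0.2]
```

```bash
python3 -m pendant '[[0,0,0.5,0,0,0,50],[0,0,0.5,0,0,0,50],[0,0,0.5,0,0,0,50],[0,0,0.5,0,0,0,50],[0,0,-20,0,0,0,50],[0,0,-60,0,0,0,50],[0,0,-120,0,0,0,50],[0,0,-150,0,0,0,50],[0,0,-150,0,0,0,50]]' 12
python3 - <<'E'
from wp import *
o=bot.get_obs();print(o["tcp_pos"].round(4),o["width"],o["contact_force"].round(1))
W=im("wrist");S=im("scene")
a=cv2.resize(W["pixels"][170:370,180:380,::-1],(400,400));b=cv2.resize(S["pixels"][80:200,230:350,::-1],(400,400),interpolation=cv2.INTER_CUBIC)
cv2.imwrite("pics/c6.png",cv2.convertScaleAbs(np.hstack([a,b]),alpha=1.4))
E
```

```text
t: 25.88
tcp_pos: [0.4751, -0.0908, 0.1539]
tcp_rot: [3.141, 0.007, 2.705]
contact_force: [0.6, -0.6, -4.3]
width: 0.0557
gripper_force: 12.0
[ 0.4751 -0.0908  0.1539] 0.055723108482611826 [ 0.6 -0.6 -4.3]
```

View pics/c6.png

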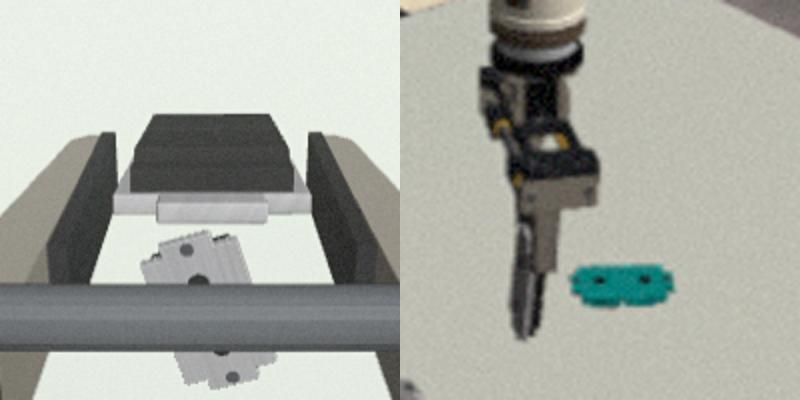

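The crops show the pad has swung in the grip: it hangs with its inner end low, lining facing inward and up, so I held it off-centre. I'll lay it back down by dragging outward while lowering, release it, and regrip at its measured centre.

```bash
python3 -m pendant '[[0,0,40,0,0,0,50],[0,0,75,0,0,0,50],[-4,0,85,0,0,0,50],[-10,0,95,0,0,0,50],[-20,0,106,0,0,0,50],[-32,0,118,0,0,0,50],[-44,0,130,0,0,0,50],[-55,0,140,0,0,0,50],[-63,0,148,0,0,0,50],[-66,0,151,0,0,0,50],[-66,0,151.5,0,0,0,50]]' 8
python3 -m pendant '[[0,0,0,0,0,0,60],[0,0,0,0,0,0,66],[0,0,0,0,0,0,80],[0,0,0,0,0,0,80],[0,0,-40,0,0,0,80],[20,0,-90,0,0,0,80],[30,0,-130,0,0,0,80],[30,0,-150,0,0,0,80],[30,0,-150,0,0,0,80]]' 10
python3 - <<'E'
from wp import *
W=im("wrist");save(W,"w7.png",(160,100,400,340),2.5)
o=bot.get_obs();print(o["tcp_pos"].round(4),o["width"],o["contact_force"].round(1))
for d in bot.place_of("pad_a_center","wrist")[:4]: print(round(d["score"],2),np.round(d["xy"],1),at(W,d["xy"],.0085).round(4))
E
```

```text
t: 27.35
tcp_pos: [0.5313, -0.117, 0.0004]
tcp_rot: [3.141, -0.006, 2.705]
contact_force: [-10.1, 4.8, 17.3]
width: 0.056
gripper_force: 12.9
t: 28.48
tcp_pos: [0.507, -0.1061, 0.1518]
tcp_rot: [3.142, 0.005, 2.705]
contact_force: [-0.5, 0.3, 0.1]
width: 0.0799
gripper_force: 0.0
[ 0.5061 -0.1057  0.1502] 0.08011438239129826 [ 0.  -0.4 -0.1]
0.9 [418.1 238.9] [0.6095 0.0033 0.0085]
0.7 [284.  299.3] [ 0.6145 -0.1574  0.0085]
0.61 [119.8  32.9] [ 0.3049 -0.1774  0.0085]
```

View pics/w7.png

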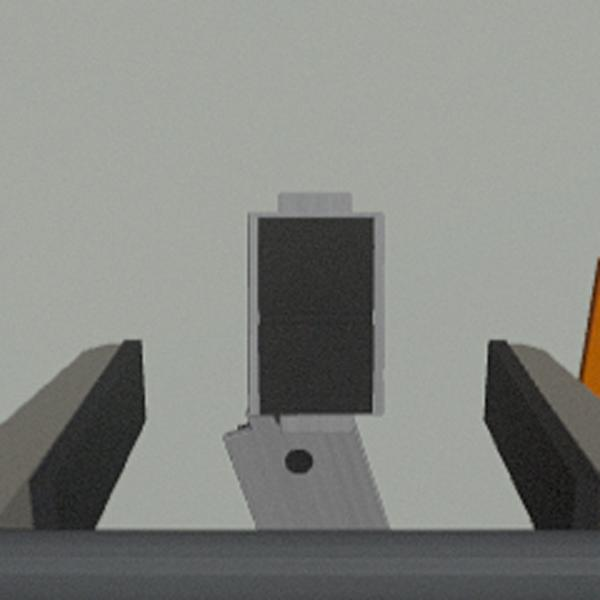

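The crop shows the pad lying flat, lining up, with its lining corners at crop (258,217) and (372,413). Its outer ear reaches the other pad's inner end.

```bash
python3 - <<'E'
from wp import *
W=im("wrist")
f=lambda x,y,z:at(W,(160+x/2.5,100+y/2.5),z)
c=[f(258,217,.017),f(375,217,.017),f(372,413,.017),f(257,413,.017)]
print(np.round(c,4)); m=np.mean(c,0);print("c",m.round(4),[np.linalg.norm(c[i]-c[i-1]).round(4) for i in range(4)])
d=(c[0]+c[1]-c[2]-c[3])[:2];print(np.degrees(np.arctan2(d[1],d[0])))
print("ears",f(315,193,.006),f(318,432,.006))
print("P hole",f(299,461,.017), f(238,436,.017))
go([m[0],m[1],.02],155.0)
E
```

```text
[[ 0.4848 -0.119   0.017 ]
 [ 0.5043 -0.0773  0.017 ]
 [ 0.5805 -0.1124  0.017 ]
 [ 0.56   -0.1563  0.017 ]]
c [ 0.5324 -0.1163  0.017 ] [np.float64(0.0839), np.float64(0.046), np.float64(0.0839), np.float64(0.0484)]
154.4398277558884
ears [ 0.48734657 -0.09543009  0.006     ] [ 0.58386957 -0.13901309  0.006     ]
P hole [ 0.5877547  -0.14985553  0.017     ] [ 0.5661696  -0.16829502  0.017     ]
t 28.62 row [-29.4, 1.4, 128.8] [0.0, -0.001, -0.001]
```

```bash
python3 - <<'E'
from wp import *
W=im("wrist")
f=lambda x,y,z:at(W,(160+x/2.5,100+y/2.5),z)
a=f(315,193,.004);b=f(318,432,.021);m=(a+b)/2;print(a,b,np.linalg.norm(a-b),m)
c=[f(258,217,.009),f(375,217,.009),f(372,413,.032),f(257,413,.032)];print(np.round(c,4),np.linalg.norm(c[0]-c[1]),np.linalg.norm(c[2]-c[3]),np.mean(c,0))
d=a-b;y=np.degrees(np.arctan2(d[1],d[0]));print(y)
p=np.array([m[0],m[1],.0115])
for h in(.05,.0):
  go(p+.008*Rt(155,-10).apply([0,0,1])+[0,0,h],155,-10)
E
```

```text
[ 0.48718524 -0.09528287  0.004     ] [ 0.57637987 -0.13553541  0.021     ] 0.0993224491637821 [ 0.53178256 -0.11540914  0.0125    ]
[[ 0.4856 -0.1199  0.009 ]
 [ 0.5055 -0.0772  0.009 ]
 [ 0.5729 -0.1102  0.032 ]
 [ 0.5535 -0.1518  0.032 ]] 0.04715510655238116 0.04592860851604404 [ 0.52938048 -0.11476557  0.0205    ]
155.71087734097944
t 28.68 row [-30.0, 1.8, 95.1] [0.0, -0.176, -0.001]
t 28.68 row [-30.0, 1.8, 145.1] [0.0, -0.176, -0.001]
```

Taking the outer ear as resting on the other pad gives a length of 99 mm, as it should be. I grip at the true centre, square to the tilted pad.

```bash
python3 -m pendant '[[-15,1,40,0,-0.08,0,80],[-30,2,80,0,-0.176,0,80],[-30,2,110,0,-0.176,0,80],[-30,2,130,0,-0.176,0,80],[-30,2,140,0,-0.176,0,80],[-30,2,145,0,-0.176,0,80],[-30,2,145,0,-0.176,0,60],[-30,2,145,0,-0.176,0,50],[-30,2,145,0,-0.176,0,50],[-30,2,145,0,-0.176,0,50],[-30,2,145,0,-0.176,0,50]]' 13
python3 -m pendant '[[0,0,-8,0,0,0,50],[0,0,-30,0,0,0,50],[0,0,-70,0,0.08,0,50],[0,0,-120,0,0.176,0,50],[0,0,-150,0,0.176,0,50],[0,0,-150,0,0.176,0,50]]'
python3 - <<'E'
from wp import *
o=bot.get_obs();print(o["tcp_pos"].round(4),o["tcp_rot"].round(3),o["width"],o["contact_force"].round(1))
W=im("wrist");S=im("scene")
a=cv2.resize(W["pixels"][170:370,180:380,::-1],(400,400));b=cv2.resize(S["pixels"][90:210,190:310,::-1],(400,400),interpolation=cv2.INTER_CUBIC)
cv2.imwrite("pics/c8.png",cv2.convertScaleAbs(np.hstack([a,b]),alpha=1.4))
E
```

```text
t: 30.05
tcp_pos: [0.5352, -0.1166, 0.0064]
tcp_rot: [3.141, 0.179, 2.705]
contact_force: [-1.6, 0.5, 3.6]
width: 0.0559
gripper_force: 13.0
t: 30.8
tcp_pos: [0.5116, -0.1054, 0.1552]
tcp_rot: [3.141, 0.006, 2.705]
contact_force: [-0.6, -0.4, -4.3]
width: 0.0557
gripper_force: 13.0
[ 0.5116 -0.1054  0.1552] [3.141 0.006 2.705] 0.05570822211365997 [-0.6 -0.4 -4.3]
```

View pics/c8.png

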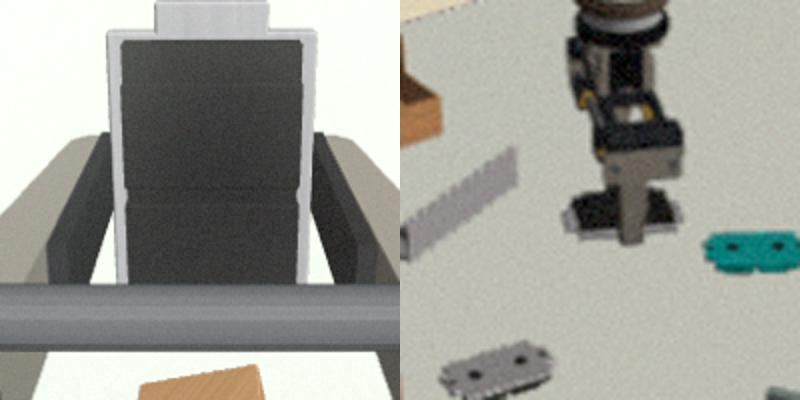

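The pad is held level, lining up and centred; the other grey pad is still in place. I check the drawer and work out the carry.

```bash
python3 - <<'E'
from wp import *
T=im("top");S=im("scene")
for c,J in(("top",T),("scene",S)):
 for th,z in(("drawer_handle",.044),("drawer_in",.01)):
  for d in bot.place_of(th,c)[:2]: print(c,th,round(d["score"],2),at(J,d["xy"],z).round(4)[:2])
u=np.array([.873,.487,0]);v=np.array([-.487,.873,0]);H=np.array([.378,.176,0])
# gray profile along drawer axis in top image, floor level, and across
for nm,p0,dr in(("along",H,u),("across",H+.135*u-.17*v,v)):
  L=[];
  for s in np.arange(0,.34,.01):
    x,y=proj(T,[(p0+dr*s)+[0,0,.07 if nm=="along" else .052]])[0]; L.append(int(T["pixels"][int(round(y)),int(round(x))].mean()))
  print(nm,L)
A=H+.135*u+.07*v;B=H+.135*u-.07*v;print(A,B)
go([A[0],A[1],.15],209.2)
E
```

```text
top drawer_handle 0.63 [0.3822 0.171 ]
top drawer_in 0.56 [0.5312 0.2597]
scene drawer_handle 0.71 [ 0.5215 -0.3421]
scene drawer_handle 0.7 [0.3723 0.1792]
scene drawer_in 0.87 [0.5298 0.2559]
along [108, 123, 135, 129, 48, 74, 21, 18, 17, 15, 16, 16, 17, 17, 18, 17, 18, 17, 17, 17, 17, 18, 18, 19, 18, 21, 77, 78, 77, 77, 76, 76, 76, 77]
across [134, 134, 134, 86, 17, 18, 18, 18, 17, 20, 18, 17, 16, 18, 19, 17, 18, 17, 18, 17, 18, 19, 18, 17, 18, 18, 19, 18, 16, 19, 47, 111, 136, 135]
[0.461765 0.302855 0.      ] [0.529945 0.180635 0.      ]
t 31.2 row [216.0, 349.1, 2.4] [0.001, -0.0, -0.946]
```

```bash
python3 -m pendant '[[20,35,-5,0,0,-0.08,50],[45,75,-5,0,0,-0.2,50],[75,125,-5,0,0,-0.34,50],[105,175,-5,0,0,-0.48,50],[135,225,-5,0,0,-0.62,50],[165,275,-5,0,0,-0.76,50],[190,320,-2,0,0,-0.88,50],[205,347,0,0,0,-0.946,50],[210,357,2,0,0,-0.946,50],[210,357,2,0,0,-0.946,50],[210,357,2,0,0,-0.946,50],[210,357,2,0,0,-0.946,50]]'
python3 - <<'E'
from wp import *
o=bot.get_obs();print(o["qpos"].round(2))
go([.4705,.3077,.018],209.2)
E
```

```text
t: 32.7
tcp_pos: [0.4716, 0.3062, 0.1513]
tcp_rot: [-3.14, 0.002, -2.634]
contact_force: [-0.0, -0.4, -4.6]
width: 0.0557
gripper_force: 13.0
[ 0.36  0.18  1.7  -0.    1.26 -1.72]
t 32.7 row [0.4, 2.0, 133.3] [-0.001, 0.002, -0.002]
```

```bash
python3 -m pendant '[[0,2,30,0,0,0,50],[0,2,70,0,0,0,50],[0,2,105,0,0,0,50],[0,2,122,0,0,0,50],[0,2,130,0,0,0,50],[0,2,135,0,0,0,50],[0,2,138,0,0,0,50],[0,2,138,0,0,0,50],[0,2,138,0,0,0,50]]'
python3 - <<'E'
from wp import *
o=bot.get_obs();print(o["tcp_pos"].round(4),o["contact_force"].round(1))
E
```

```text
t: 33.83
tcp_pos: [0.4709, 0.3091, 0.0137]
tcp_rot: [-3.14, 0.003, -2.632]
contact_force: [-0.4, 0.7, -3.7]
width: 0.0562
gripper_force: 13.0
[0.4709 0.3091 0.0137] [-0.4  0.7 -3.7]
```

Still carrying the weight at z = 0.0137, so I go down 2 mm more, release and rise.

```bash
python3 -m pendant '[[0,0,1,0,0,0,50],[0,0,2,0,0,0,50],[0,0,2,0,0,0,50],[0,0,2,0,0,0,57],[0,0,2,0,0,0,60],[0,0,2,0,0,0,68],[0,0,2,0,0,0,68],[0,0,-20,0,0,0,68],[0,0,-70,0,0,0,68],[0,0,-120,0,0,0,68],[0,0,-150,0,0,0,68],[0,0,-150,0,0,0,68]]'
python3 - <<'E'
from wp import *
W=im("wrist");cv2.imwrite("pics/tmp.png",W["pixels"][...,::-1])
o=bot.get_obs();print(o["tcp_pos"].round(4),o["contact_force"].round(1))
for d in bot.place_of("pad_a_center","wrist")[:4]: print(round(d["score"],2),np.round(d["xy"],1),at(W,d["xy"],.0185).round(4))
# brightness grid around: plate rim bright vs lining dark vs floor dark
for s in(-.05,-.045,-.03,0,.03,.045,.05):
  u=np.array([.873,.487,0]);v=np.array([-.487,.873,0]);c=np.array([.4705,.3077,.016])
  print(s,[int(W["pixels"][int(round(q[1])),int(round(q[0]))].mean()) if 0<=q[1]<420 and 0<=q[0]<560 else -1 for q in proj(W,[c+u*s+v*t for t in np.arange(-.045,.046,.0045)])])
E
```

```text
t: 35.33
tcp_pos: [0.4721, 0.3097, 0.1662]
tcp_rot: [-3.14, 0.008, -2.632]
contact_force: [0.2, -0.9, -0.6]
width: 0.0681
gripper_force: 0.0
[0.4707 0.3092 0.1637] [-0.6 -0.3 -0.7]
-0.05 [50, 55, 50, 46, 51, 49, 58, 53, 51, 53, 54, 50, 52, 51, 53, 56, 51, 56, 55, 54, 55]
-0.045 [55, 47, 54, 50, 58, 44, 51, 57, 170, 165, 169, 167, 166, 167, 46, 54, 58, 55, 58, 55, 53]
-0.03 [49, 47, 47, 48, 41, 171, 46, 52, 52, 47, 49, 52, 50, 48, 52, 55, 171, 53, 50, 52, 56]
0 [48, 47, 41, 45, 46, 140, 47, 48, 51, 48, 46, 52, 51, 49, 48, 51, 164, 50, 56, 57, 59]
0.03 [46, 41, 49, 47, 40, 173, 51, 48, 49, 52, 52, 52, 54, 52, 49, 54, 168, 52, 57, 50, 57]
0.045 [50, 52, 44, 36, 46, 44, 51, 54, 137, 132, 131, 134, 138, 138, 52, 48, 47, 47, 53, 53, 57]
0.05 [47, 51, 47, 46, 46, 44, 49, 46, 166, 160, 162, 163, 169, 168, 44, 48, 51, 48, 51, 52, 60]
```

Brightness profiles confirm the first pad lies flat on the drawer floor, with bright rim and ears around a dark lining. Now I measure the second pad.

```bash
cat > find.py <<'E'
from wp import *
def padpose(I,x,y,z=.017,hw=30):
    g=I["pixels"].astype(int);L=g.mean(2);sat=g.max(2)-g.min(2)
    w=np.zeros(L.shape,np.uint8);w[y-hw:y+hw,x-hw:x+hw]=((L<110)&(sat<14))[y-hw:y+hw,x-hw:x+hw]
    n,lab,st,c=cv2.connectedComponentsWithStats(w);k=1+st[1:,4].argmax();ys,xs=np.nonzero(lab==k)
    P=np.array([at(I,(a,b),z)[:2] for a,b in zip(xs,ys)],np.float32);r=cv2.minAreaRect(P)
    d=P-P.mean(0);e,V=np.linalg.eigh(d.T@d)
    print(st[k],P.mean(0).round(4),np.round(r[0],4),np.round(r[1],4),"axis",np.degrees(np.arctan2(V[1,1],V[0,1])).round(1)%180)
E
python3 - <<'E'
from find import *
T=im("top");padpose(T,327,183)
for d in bot.place_of("pad_a_center","top")[:5]: print(round(d["score"],2),np.round(d["xy"],1),at(T,d["xy"],.0085).round(4))
go([.56,-.14,.18],172)
E
```

```text
[317 167  22  34 564] [ 0.6138 -0.1551] [ 0.6129 -0.155 ] [0.0567 0.1019] axis 171.8
0.74 [281.  182.4] [ 0.6177 -0.0143  0.0085]
0.64 [324.7 184.3] [ 0.6122 -0.1479  0.0085]
0.58 [334.7 284.3] [ 0.3092 -0.1749  0.0085]
t 35.52 row [139.2, -435.9, -18.4] [-0.001, -0.002, 0.649]
```

```bash
python3 - <<'E'
from wp import *
P=np.array([.613,-.1552,.0145])
d=.008*Rt(171.8,-30).apply([0,0,1]);print(P+d)
go(P+d+[0,0,.10],171.8,-30)
E
```

```text
[ 0.6169591  -0.15577052  0.0075718 ]
t 35.52 row [97.1, -477.4, 54.0] [0.17, -0.506, 0.638]
```

```bash
python3 -m pendant '[[5,-40,0,0,0,0.05,80],[15,-90,0,0,-0.05,0.15,80],[30,-150,0,0.03,-0.1,0.25,80],[42,-210,0,0.06,-0.2,0.35,80],[55,-270,0,0.1,-0.3,0.45,80],[68,-330,0,0.13,-0.4,0.55,80],[80,-390,10,0.17,-0.506,0.638,80],[92,-450,30,0.17,-0.506,0.638,80],[97,-477,54,0.17,-0.506,0.638,80],[97,-477,54,0.17,-0.506,0.638,80],[97,-477,54,0.17,-0.506,0.638,80]]' 12
python3 - <<'E'
from find import *
o=bot.get_obs();print(o["tcp_pos"].round(4),o["tcp_rot"].round(3),o["qpos"].round(2))
W=im("wrist")
for d in bot.place_of("pad_a_center","wrist")[:4]: print(round(d["score"],2),np.round(d["xy"],1),at(W,d["xy"],.0085).round(4))
q=proj(W,[[.613,-.1552,.017]])[0];print(q); padpose(W,int(q[0]),int(q[1]),hw=70)
# edge profile across the pad width, at two stations along it
u=np.array([np.cos(np.radians(171.8)),np.sin(np.radians(171.8)),0]);v=np.array([-u[1],u[0],0])
for s in(.0,.015,.03,.04,.045,.05,.055):
  print(s,[int(W["pixels"][int(round(a[1])),int(round(a[0]))].mean()) if 0<=a[1]<420 and 0<=a[0]<560 else -1 for a in proj(W,[np.array([.613,-.1552,.017])+u*s+v*t for t in np.arange(-.036,.0361,.003)])])
go([.61696,-.15577,.0075],171.8,-30)
E
```

```text
t: 36.9
tcp_pos: [0.6176, -0.1537, 0.1088]
tcp_rot: [3.139, 0.525, 2.997]
contact_force: [0.5, 1.0, 0.6]
width: 0.0801
gripper_force: 0.0
[ 0.6176 -0.1537  0.1088] [3.139 0.525 2.997] [-0.53  0.08  2.    0.35  0.6  -2.2 ]
0.95 [484.8 122.2] [0.6123 0.0007 0.0085]
0.91 [280.9 149. ] [ 0.6144 -0.1559  0.0085]
[281.39295466 153.6348695 ]
[273 121  17  16 206] [ 0.591  -0.1519] [ 0.5911 -0.1521] [0.0117 0.0125] axis 163.3
0.0 [163, 163, 165, 118, 126, 118, 122, 119, 127, 124, 120, 125, 125, 119, 125, 123, 121, 123, 124, 123, 125, 111, 164, 165, 165]
0.015 [166, 165, 163, 118, 127, 118, 124, 119, 127, 124, 121, 124, 126, 121, 120, 121, 124, 123, 121, 125, 125, 112, 165, 166, 166]
0.03 [166, 165, 164, 124, 126, 121, 126, 119, 126, 122, 124, 124, 123, 121, 120, 126, 123, 122, 126, 125, 127, 114, 165, 166, 163]
0.04 [164, 164, 163, 124, 123, 117, 124, 118, 125, 124, 119, 126, 113, 122, 125, 120, 122, 121, 125, 128, 127, 122, 166, 164, 163]
0.045 [164, 164, 166, 156, 136, 79, 59, 69, 126, 126, 124, 67, 69, 67, 125, 122, 121, 53, 50, 52, 167, 165, 163, 165, 165]
0.05 [164, 164, 165, 164, 164, 168, 164, 156, 139, 139, 139, 143, 145, 142, 146, 143, 144, 138, 163, 163, 164, 164, 164, 166, 164]
0.055 [165, 165, 165, 164, 165, 163, 164, 165, 165, 165, 164, 165, 165, 164, 164, 165, 166, 164, 165, 166, 166, 162, 163, 166, 166]
t 37.0 row [52.5, -2.5, 88.2] [0.002, 0.003, 0.0]
```

Centred to within about 1 mm across the width and along the length. Descend and grip.

```bash
python3 -m pendant '[[15,-2,25,0,0,0,80],[32,-2,54,0,0,0,80],[44,-2,74,0,0,0,80],[50,-2,84,0,0,0,80],[52,-2,88,0,0,0,80],[52,-2,88,0,0,0,80],[52,-2,88,0,0,0,60],[52,-2,88,0,0,0,50],[52,-2,88,0,0,0,50],[52,-2,88,0,0,0,50],[52,-2,88,0,0,0,50]]' 12
python3 - <<'E'
from wp import *
o=bot.get_obs();print(o["tcp_pos"].round(4),o["width"],o["contact_force"].round(1))
go(o["tcp_pos"]+[0,0,.12],171.8,-30)
P=np.array([.429,-.0692,.16])
go(P+.008*Rt(155,-30).apply([0,0,1]),155,-30)
go(P+.008*Rt(155,20).apply([0,0,1]),155,20)
E
```

```text
t: 38.38
tcp_pos: [0.6175, -0.1567, 0.0079]
tcp_rot: [3.14, 0.527, 2.997]
contact_force: [-3.9, 1.2, 6.4]
width: 0.0558
gripper_force: 12.0
[ 0.6175 -0.1567  0.0079] 0.05579748158677317 [-3.9  1.2  6.4]
t 38.38 row [-60.4, 0.1, -103.7] [0.001, 0.004, -0.001]
t 38.38 row [95.7, 58.6, -223.7] [0.148, 0.004, 0.253]
t 38.38 row [101.6, 60.6, -226.4] [0.028, 0.87, 0.301]
```

```bash
python3 -m pendant '[[-12,0,-20,0,0,0,50],[-35,0,-60,0,0,0,50],[-60,0,-104,0,0.05,0,50],[-30,10,-130,0,0.15,0.05,50],[0,25,-155,0,0.3,0.1,50],[30,35,-175,0.01,0.45,0.15,50],[60,47,-200,0.02,0.6,0.2,50],[85,55,-215,0.02,0.75,0.26,50],[102,60,-226,0.028,0.87,0.3,50],[102,60,-226,0.028,0.87,0.3,50],[102,60,-226,0.028,0.87,0.3,50],[102,60,-226,0.028,0.87,0.3,50]]'
python3 - <<'E'
from wp import *
o=bot.get_obs();print(o["tcp_pos"].round(4),o["tcp_rot"].round(3),o["qpos"].round(2),o["contact_force"].round(1))
wps((.429,-.0692),155,[(0,.155,45),(0,.155,75)],.007)
E
```

```text
t: 39.88
tcp_pos: [0.4263, -0.0686, 0.1517]
tcp_rot: [3.141, -0.348, 2.706]
contact_force: [0.4, -0.5, -3.5]
width: 0.0556
gripper_force: 12.0
[ 0.4263 -0.0686  0.1517] [ 3.141 -0.348  2.706] [-0.44  0.14  1.78 -0.    1.56 -1.58] [ 0.4 -0.5 -3.5]
0 0.155 45 t 39.88 row [1.5, 0.6, 2.3] [-0.001, 0.437, 0.001]
0 0.155 75 t 39.88 row [4.3, 0.6, -0.0] [-0.001, 0.961, 0.001]
```

```bash
python3 -m pendant '[[0,0,0,0,0.15,0,50],[1,0,1,0,0.3,0,50],[1.5,0,2,0,0.44,0,50],[2,0,2,0,0.6,0,50],[3,0,1,0,0.76,0,50],[4,0,0,0,0.9,0,50],[4,0,0,0,0.96,0,50],[4,0,0,0,0.96,0,50],[4,0,0,0,0.96,0,50]]'
python3 - <<'E'
from wp import *
wps((.429,-.0692),155,[(-30,.06,75),(-30,.052,75),(-18,.049,73),(-2,.045,70)])
E
```

```text
t: 41.0
tcp_pos: [0.4231, -0.0671, 0.1533]
tcp_rot: [3.141, -1.307, 2.707]
contact_force: [-0.3, -0.3, -2.2]
width: 0.0556
gripper_force: 12.0
-30 0.06 75 t 41.0 row [-83.9, 0.6, 54.3] [-0.001, 0.002, 0.0]
-30 0.052 75 t 41.0 row [-91.6, 0.6, 56.4] [-0.001, 0.002, 0.0]
-18 0.049 73 t 41.0 row [-97.9, 0.6, 45.6] [-0.001, -0.032, 0.0]
-2 0.045 70 t 41.0 row [-106.3, 0.6, 31.2] [-0.001, -0.085, 0.0]
```

```bash
python3 -m pendant '[[-15,0,20,0,0,0,50],[-30,0,40,0,0,0,50],[-60,0,48,0,0,0,50],[-78,0,52,0,0,0,50],[-84,0,54,0,0,0,50],[-88,0,55.5,0,0,0,50],[-92,0,56.5,0,0,0,50],[-92,0,56.5,0,0,0,50]]' 8
python3 -m pendant '[[-3,0,-5,0,-0.02,0,50],[-6,0,-11,0,-0.035,0,50],[-10,0,-18,0,-0.06,0,50],[-15,0,-25,0,-0.08,0,50],[-15,0,-25,0,-0.08,0,50]]'
python3 - <<'E'
from wp import *
wps((.429,-.0692),155,[(-2,.045,70),(15,.039,66),(28,.032,60),(36,.025,48),(42,.018,34),(46,.013,18)])
E
```

```text
t: 42.0
tcp_pos: [0.3948, -0.054, 0.0496]
tcp_rot: [-3.141, -1.31, 2.706]
contact_force: [-0.7, 0.1, -3.1]
width: 0.056
gripper_force: 8.0
t: 42.62
tcp_pos: [0.4209, -0.0661, 0.0418]
tcp_rot: [-3.141, -1.228, 2.706]
contact_force: [2.9, -1.2, 1.5]
width: 0.056
gripper_force: 8.0
-2 0.045 70 t 42.62 row [0.7, 0.6, -0.3] [-0.001, -0.007, 0.0]
15 0.039 66 t 42.62 row [-11.1, 0.6, -14.3] [-0.001, -0.076, 0.0]
28 0.032 60 t 42.62 row [-22.8, 0.6, -24.3] [-0.001, -0.181, 0.0]
36 0.025 48 t 42.62 row [-33.5, 0.6, -29.9] [-0.001, -0.39, 0.0]
42 0.018 34 t 42.62 row [-43.6, 0.6, -34.1] [-0.001, -0.635, 0.0]
46 0.013 18 t 42.62 row [-51.0, 0.6, -37.5] [-0.001, -0.914, 0.001]
```

```bash
python3 -m pendant '[[-4,0,-6,0,-0.03,0,50],[-11,0,-14,0,-0.075,0,50],[-17,0,-20,0,-0.13,0,50],[-23,0,-24,0,-0.18,0,50],[-28,0,-27,0,-0.28,0,50],[-34,0,-30,0,-0.39,0,50],[-39,0,-32,0,-0.51,0,50],[-44,0,-34,0,-0.635,0,50],[-47.5,0,-36,0,-0.77,0,50],[-51,0,-37.5,0,-0.914,0,50],[-51,0,-37.5,0,-0.914,0,50]]' 6
python3 - <<'E'
from wp import *
o=bot.get_obs();print(o["tcp_pos"].round(4),o["contact_force"].round(1))
wps((.429,-.0692),155,[(46,.013,18),(50,.0115,10),(52,.010,6)])
W=im("wrist");q=proj(W,[[.4724,-.0894,.017]])[0];print(q)
E
```

```text
t: 44.0
tcp_pos: [0.4668, -0.0872, 0.0069]
tcp_rot: [-3.142, -0.316, 2.706]
contact_force: [-1.0, -0.4, -2.4]
width: 0.0554
gripper_force: 6.0
[ 0.4668 -0.0872  0.0069] [-1.  -0.4 -2.4]
46 0.013 18 t 44.0 row [-2.1, 0.4, -0.1] [-0.0, -0.002, 0.001]
50 0.0115 10 t 44.0 row [-7.3, 0.4, -0.0] [-0.0, -0.141, 0.001]
52 0.01 6 t 44.0 row [-10.1, 0.4, 0.7] [-0.0, -0.211, 0.001]
[284.70707879 265.13515548]
```

```bash
python3 -m pendant '[[-3,0,0,0,-0.05,0,50],[-7,0,0,0,-0.14,0,50],[-7,0,0,0,-0.14,0,50],[-7,0,0,0,-0.14,0,50]]' 13
python3 -m pendant '[[0,0,-8,0,0,0,50],[0,0,-25,0,0,0,50],[0,0,-60,0,0,0,50],[0,0,-110,0,0,0,50],[0,0,-150,0,0,0,50],[0,0,-150,0,0,0,50]]' 13
python3 - <<'E'
from wp import *
o=bot.get_obs();print(o["tcp_pos"].round(4),o["tcp_rot"].round(3),o["width"],o["contact_force"].round(1))
W=im("wrist");S=im("scene")
x,y=proj(S,[o["tcp_pos"]])[0].astype(int);print(x,y)
a=cv2.resize(W["pixels"][150:350,180:380,::-1],(400,400));b=cv2.resize(S["pixels"][y-40:y+40,x-40:x+40,::-1],(400,400),interpolation=cv2.INTER_CUBIC)
cv2.imwrite("pics/c9.png",cv2.convertScaleAbs(np.hstack([a,b]),alpha=1.4))
E
```

```text
t: 44.55
tcp_pos: [0.4736, -0.0907, 0.0034]
tcp_rot: [3.142, -0.179, 2.706]
contact_force: [0.1, 1.1, -1.1]
width: 0.056
gripper_force: 13.0
t: 45.3
tcp_pos: [0.5007, -0.1033, 0.156]
tcp_rot: [-3.141, -0.167, 2.706]
contact_force: [0.9, 0.8, -3.5]
width: 0.0558
gripper_force: 13.0
[ 0.5007 -0.1033  0.156 ] [-3.141 -0.167  2.706] 0.05579677932319428 [ 0.9  0.8 -3.5]
259 155
```

View pics/c9.png

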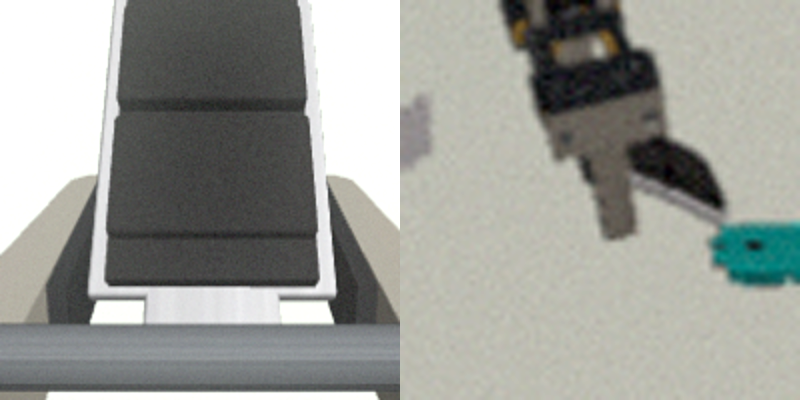

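The crops show the pad lining up but held near its outer end, sloping with the inner end low. I'll measure the offset and slope from the wrist image.

```bash
python3 - <<'E'
from wp import *
from scipy.optimize import least_squares
W=im("wrist");o=bot.get_obs();g=W["pixels"].astype(int).mean(2)
cv2.imwrite("pics/tmp2.png",W["pixels"][...,::-1])
print("col284",[(r,int(g[r,284])) for r in range(40,320,6)])
for r in range(60,300,15):
    print(r,[int(x) for x in g[r,215:360:4]])
E
```

```text
col284 [(40, 186), (46, 186), (52, 186), (58, 185), (64, 186), (70, 188), (76, 185), (82, 185), (88, 185), (94, 186), (100, 186), (106, 186), (112, 186), (118, 187), (124, 186), (130, 186), (136, 185), (142, 154), (148, 62), (154, 56), (160, 55), (166, 57), (172, 50), (178, 53), (184, 48), (190, 52), (196, 44), (202, 32), (208, 51), (214, 47), (220, 46), (226, 42), (232, 46), (238, 46), (244, 49), (250, 47), (256, 40), (262, 47), (268, 38), (274, 48), (280, 47), (286, 51), (292, 32), (298, 163), (304, 162), (310, 166), (316, 94)]
60 [184, 184, 187, 186, 186, 186, 187, 186, 185, 186, 184, 186, 185, 188, 184, 185, 185, 187, 188, 185, 188, 186, 186, 187, 186, 186, 188, 185, 186, 186, 186, 186, 185, 184, 184, 188, 185]
75 [185, 186, 186, 186, 186, 185, 187, 188, 186, 185, 186, 186, 185, 186, 185, 185, 186, 186, 186, 187, 185, 184, 187, 187, 185, 187, 188, 185, 186, 185, 186, 187, 185, 186, 185, 186, 186]
90 [185, 185, 187, 185, 185, 186, 185, 189, 187, 185, 186, 186, 189, 186, 187, 186, 185, 185, 185, 188, 187, 187, 185, 186, 186, 188, 186, 186, 187, 187, 185, 185, 188, 186, 186, 184, 18
[... 1514 characters left out ...]
, 48, 52, 47, 52, 57, 52, 45, 165, 186, 184, 185, 184, 187]
240 [144, 125, 129, 127, 164, 53, 52, 54, 51, 52, 47, 50, 50, 47, 44, 50, 53, 44, 48, 47, 46, 50, 48, 50, 47, 50, 52, 50, 55, 50, 48, 165, 104, 125, 127, 121, 183]
255 [128, 128, 57, 100, 164, 55, 54, 53, 52, 52, 47, 51, 47, 49, 50, 38, 43, 42, 47, 50, 46, 44, 49, 49, 48, 47, 50, 50, 52, 49, 56, 170, 173, 52, 120, 125, 124]
270 [51, 52, 47, 160, 157, 52, 51, 54, 49, 53, 46, 48, 51, 51, 53, 47, 51, 48, 54, 43, 47, 47, 55, 51, 52, 56, 52, 53, 55, 46, 56, 168, 167, 34, 50, 55, 126]
285 [58, 44, 48, 164, 167, 48, 53, 52, 53, 53, 49, 49, 50, 50, 48, 44, 50, 48, 46, 54, 54, 52, 53, 45, 54, 50, 51, 50, 47, 54, 48, 107, 165, 89, 32, 41, 52]
```

```bash
python3 - <<'E'
from wp import *
from scipy.optimize import least_squares
W=im("wrist");o=bot.get_obs()
M=R.from_euler('xyz',o["tcp_rot"]);yaw=154.9
ui=np.array([np.cos(np.radians(yaw)),np.sin(np.radians(yaw)),0]);z=np.array([0,0,1.])
def pts(p,L):
    a,th,k=p  # a: centre is a mm inward of the pinch; th lean (inner end low)
    pin=o["tcp_pos"]-M.apply([0,0,1])*k/1000
    e=ui*np.cos(th)-z*np.sin(th); n=ui*np.sin(th)+z*np.cos(th)
    return [pin+e*(a+x)/1000+n*(h-3)/1000 for x,h in L]
L=[(38,17),(0,17),(-38,6),(-42,6)];rows=np.array([144.5,203,292.5,298])
f=lambda p:np.r_[proj(W,pts(p,L))[:,1]-rows,(p[2]-6)*.3]
for a0 in(0,30):
  s=least_squares(f,[a0,.4,6.],x_scale=[10,.2,3]);print(s.x.round(3),np.degrees(s.x[1]).round(1),s.fun.round(2))
q=proj(W,pts(s.x,L)+pts(s.x,[(50,6),(42,6)])).round(1);print(q.tolist())
E
```

```text
[29.2    0.477 26.208] 27.3 [-0.41  5.16 -3.6  -0.63  6.06]
[29.2    0.477 26.208] 27.3 [-0.41  5.16 -3.6  -0.63  6.06]
[[284.3, 144.1], [284.0, 208.2], [283.7, 288.9], [283.7, 297.4], [284.5, 137.6], [284.4, 149.0]]
```

```bash
python3 - <<'E'
from wp import *
from scipy.optimize import least_squares
W=im("wrist");o=bot.get_obs()
M=R.from_euler('xyz',o["tcp_rot"]);yaw=154.9
ui=np.array([np.cos(np.radians(yaw)),np.sin(np.radians(yaw)),0]);z=np.array([0,0,1.]);w=np.cross(z,ui)
def P(p,x,y,h):
    a,th,k=p;pin=o["tcp_pos"]-M.apply([0,0,1])*k/1000
    e=ui*np.cos(th)-z*np.sin(th); n=ui*np.sin(th)+z*np.cos(th)
    return pin+e*(a+x)/1000+n*(h-3)/1000+w*y/1000
def obs(p):
    q=proj(W,[P(p,38,0,17),P(p,0,0,17),P(p,-38,0,6),P(p,-42,-28,6),P(p,-42,28,6),P(p,36,-23,17),P(p,36,23,17),P(p,-38,-23,6),P(p,-38,23,6)])
    return np.r_[q[:3,1],q[3:5,1].mean(),abs(q[3,0]-q[4,0]),abs(q[5,0]-q[6,0]),abs(q[7,0]-q[8,0])]
m=np.array([144.5,203,292.5,298.3,122.5,84,107])
for k in(3,7,11,15,None):
  if k is None: s=least_squares(lambda p:obs(p)-m,[29,.4,10.],x_scale=[10,.2,3]);p=s.x
  else: s=least_squares(lambda p:obs([*p,k])-m,[29,.4],x_scale=[10,.2]);p=[*s.x,k]
  print(np.round(p,2),np.degrees(p[1]).round(1),(obs(p)-m).round(1),round(s.cost,1))
E
```

```text
[20.06  0.43  3.  ] 24.9 [  9.2  10.6  -6.9  -5.2 -19.6  -7.  -23.1] 618.8
[21.62  0.43  7.  ] 24.9 [  7.5   9.9  -6.1  -4.3 -17.6  -5.6 -21.5] 505.1
[23.18  0.44 11.  ] 25.2 [  5.9   9.2  -5.4  -3.4 -15.4  -4.3 -19.7] 401.3
[24.74  0.45 15.  ] 25.7 [  4.4   8.3  -4.7  -2.5 -13.1  -3.1 -17.9] 308.4
[35.94  0.61 40.82] 35.0 [ 0.   1.8 -2.4  0.7  3.9  1.5 -4.6] 24.2
```

The fit puts the pad about 41 mm up the fingers and 36 mm off-centre, sloping about 35°: it slid up while I lowered. I'll set its low end on the table, ease the grip and tip the tool inward so the pad settles low, then release and regrip at the centre.

```bash
python3 - <<'E'
from wp import *
o=bot.get_obs();yaw=155
P0=o["tcp_pos"]
for z in(.06,.03,.02,.014): go([P0[0]-.04,P0[1]+.019,z],yaw,9.6)
E
```

```text
t 45.55 row [27.5, 0.4, 95.9] [-0.0, -0.013, 0.001]
t 45.55 row [22.2, 0.4, 125.4] [-0.0, -0.013, 0.001]
t 45.55 row [20.4, 0.4, 135.3] [-0.0, -0.013, 0.001]
t 45.55 row [19.3, 0.4, 141.2] [-0.0, -0.013, 0.001]
```

```bash
python3 -m pendant '[[15,0,40,0,0,0,50],[27,0,80,0,0,0,50],[27,0,96,0,0,0,50],[24,0,112,0,0,0,50],[22,0,125,0,0,0,50],[22,0,125,0,0,0,50],[22,0,125,0,0,0,50]]'
python3 -m pendant '[[-1,0,5,0,0,0,50],[-1,0,5,0,0,0,50]]'
python3 -m pendant '[[-1,0,5,0,0,0,50],[-1,0,5,0,0,0,50]]'
python3 -m pendant '[[-1,0,3,0,0,0,50],[-1,0,3,0,0,0,50]]'
```

```text
t: 46.42
tcp_pos: [0.4588, -0.0837, 0.0328]
tcp_rot: [-3.141, -0.175, 2.706]
contact_force: [-0.6, -0.2, -2.2]
width: 0.0561
gripper_force: 13.0
t: 46.68
tcp_pos: [0.458, -0.0834, 0.027]
tcp_rot: [-3.141, -0.176, 2.706]
contact_force: [0.2, 0.5, -2.6]
width: 0.0556
gripper_force: 13.0
t: 46.92
tcp_pos: [0.4577, -0.0832, 0.0215]
tcp_rot: [-3.141, -0.177, 2.706]
contact_force: [-0.4, 0.5, -3.1]
width: 0.056
gripper_force: 13.0
t: 47.18
tcp_pos: [0.4584, -0.0836, 0.0186]
tcp_rot: [-3.141, -0.177, 2.706]
contact_force: [-0.7, 0.5, -3.1]
width: 0.0557
gripper_force: 13.0
```

```bash
python3 -m pendant '[[-1,0,5,0,0,0,50],[-1,0,5,0,0,0,50]]'
python3 -m pendant '[[-1,0,4,0,0,0,50],[-1,0,4,0,0,0,50]]'
python3 -m pendant '[[-0.5,0,3,0,0,0,50],[-0.5,0,3,0,0,0,50]]'
```

```text
t: 47.42
tcp_pos: [0.4582, -0.0835, 0.0133]
tcp_rot: [-3.142, -0.177, 2.706]
contact_force: [0.3, 0.4, -2.2]
width: 0.0558
gripper_force: 13.0
t: 47.68
tcp_pos: [0.4598, -0.0842, 0.0101]
tcp_rot: [-3.141, -0.174, 2.706]
contact_force: [1.8, -1.0, 0.5]
width: 0.0556
gripper_force: 13.0
t: 47.92
tcp_pos: [0.4599, -0.0843, 0.0071]
tcp_rot: [-3.141, -0.174, 2.706]
contact_force: [3.0, -1.6, 2.5]
width: 0.0555
gripper_force: 13.0
```

Contact came at z≈0.012, exactly as the fit predicted. I compute the tip-over path about the pinch.

```bash
python3 - <<'E'
from wp import *
wps((.4664,-.0873),155,[(0,.048,10),(3,.0475,20),(6,.047,30),(9,.044,40),(12,.040,50),(16,.036,58),(20,.032,64),(23,.029,69)],.041)
E
```

```text
0 0.048 10 t 47.92 row [0.0, 0.0, -0.5] [-0.0, 0.001, 0.001]
3 0.0475 20 t 47.92 row [4.1, 0.0, -1.2] [-0.0, 0.175, 0.001]
6 0.047 30 t 47.92 row [7.9, 0.0, -3.1] [-0.0, 0.35, 0.001]
9 0.044 40 t 47.92 row [10.9, 0.0, -3.6] [-0.0, 0.524, 0.001]
12 0.04 50 t 47.92 row [13.2, 0.0, -4.3] [-0.001, 0.699, 0.001]
16 0.036 58 t 47.92 row [12.6, 0.0, -5.1] [-0.001, 0.838, 0.001]
20 0.032 64 t 47.92 row [10.7, 0.0, -5.1] [-0.001, 0.943, 0.001]
23 0.029 69 t 47.92 row [9.2, 0.0, -5.7] [-0.001, 1.03, 0.001]
```

```bash
python3 -m pendant '[[0,0,0,0,0,0,50],[2,0,-0.5,0,0.09,0,50],[4,0,-1.2,0,0.175,0,50],[6,0,-2,0,0.26,0,50],[8,0,-3,0,0.35,0,50],[9.5,0,-3.4,0,0.44,0,50],[11,0,-3.6,0,0.524,0,50],[11,0,-3.6,0,0.524,0,50]]' 4
python3 - <<'E'
from wp import *
wps((.4664,-.0873),155,[(9,.044,40),(12,.040,50),(16,.036,58),(20,.032,64),(23,.029,69)],.041)
W=im("wrist");cv2.imwrite("pics/tmp3.png",W["pixels"][...,::-1])
g=W["pixels"].astype(int).mean(2)
print("col284",[(r,int(g[r,284])) for r in range(40,320,6)])
for r in range(130,316,15): print(r,[int(x) for x in g[r,215:360:5]])
E
```

```text
t: 48.92
tcp_pos: [0.4483, -0.0789, 0.0105]
tcp_rot: [-3.141, -0.704, 2.706]
contact_force: [-0.3, -0.5, -2.2]
width: 0.0559
gripper_force: 4.0
9 0.044 40 t 48.92 row [-0.6, 0.0, -3.3] [-0.001, -0.006, 0.001]
12 0.04 50 t 48.92 row [1.6, 0.0, -2.8] [-0.001, 0.168, 0.001]
16 0.036 58 t 48.92 row [1.5, 0.0, -3.7] [-0.001, 0.308, 0.0]
20 0.032 64 t 48.92 row [-0.1, 0.0, -4.8] [-0.001, 0.413, 0.0]
23 0.029 69 t 48.92 row [-1.1, 0.0, -6.0] [-0.001, 0.5, 0.0]
col284 [(40, 175), (46, 176), (52, 177), (58, 176), (64, 175), (70, 176), (76, 176), (82, 177), (88, 175), (94, 177), (100, 175), (106, 177), (112, 175), (118, 176), (124, 176), (130, 176), (136, 176), (142, 175), (148, 174), (154, 176), (160, 177), (166, 177), (172, 176), (178, 47), (184, 56), (190, 56), (196, 54), (202, 51), (208, 49), (214, 35), (220, 47), (226, 51), (232, 51), (238, 46), (244, 43), (250, 43), (256, 34), (262, 45), (268, 42), (274, 46), (280, 30), (286, 42), (292, 148), (298, 146), (304, 144), (310, 77), (316, 94)]
130 [176, 176, 179, 176, 177, 176, 175, 177, 179, 174, 176, 177, 178, 179, 176, 177, 176, 176, 177, 1
[... 971 characters left out ...]
 49, 46, 42, 49, 50, 49, 49, 53, 148, 159, 176, 176, 176]
250 [133, 134, 50, 47, 126, 53, 51, 51, 48, 47, 44, 40, 47, 43, 38, 45, 42, 46, 51, 42, 46, 46, 42, 50, 51, 158, 48, 133, 129]
265 [127, 54, 47, 149, 56, 45, 42, 45, 50, 45, 46, 44, 43, 48, 44, 45, 54, 42, 47, 48, 44, 49, 51, 50, 48, 146, 34, 51, 56]
280 [56, 51, 115, 148, 42, 35, 30, 30, 40, 36, 35, 24, 44, 36, 36, 29, 23, 36, 28, 35, 32, 33, 34, 35, 35, 147, 149, 37, 52]
295 [40, 47, 76, 78, 80, 80, 78, 75, 143, 148, 151, 143, 144, 145, 146, 146, 149, 154, 147, 150, 153, 71, 74, 73, 75, 74, 72, 30, 32]
310 [43, 41, 172, 177, 176, 178, 176, 183, 79, 79, 73, 78, 75, 72, 72, 71, 78, 75, 78, 71, 75, 107, 177, 178, 177, 178, 179, 32, 35]
```

The pad is pivoting in the loose grip as wanted, with its inner end staying down. Continue.

```bash
python3 -m pendant '[[0.5,0,-3,0,0.08,0,50],[1.6,0,-2.8,0,0.168,0,50],[1.6,0,-3.2,0,0.24,0,50],[1.5,0,-3.7,0,0.308,0,50],[0.5,0,-4.3,0,0.36,0,50],[0,0,-4.8,0,0.413,0,50],[-0.5,0,-5.4,0,0.46,0,50],[-1,0,-6,0,0.5,0,50],[-1,0,-6,0,0.5,0,50]]' 3
python3 - <<'E'
from wp import *
W=im("wrist");cv2.imwrite("pics/tmp4.png",W["pixels"][...,::-1])
g=W["pixels"].astype(int).mean(2)
print("col284",[(r,int(g[r,284])) for r in range(130,320,6)])
o=bot.get_obs();print(o["tcp_pos"].round(4),o["tcp_rot"].round(3))
go(o["tcp_pos"]+[0.0,0,-.004],155,69)
E
```

```text
t: 50.1
tcp_pos: [0.4533, -0.0811, 0.0156]
tcp_rot: [-3.141, -1.2, 2.706]
contact_force: [-0.4, -0.8, -2.9]
width: 0.0563
gripper_force: 3.0
col284 [(130, 174), (136, 174), (142, 177), (148, 173), (154, 173), (160, 175), (166, 174), (172, 174), (178, 171), (184, 174), (190, 175), (196, 174), (202, 175), (208, 175), (214, 53), (220, 52), (226, 37), (232, 52), (238, 54), (244, 43), (250, 35), (256, 40), (262, 46), (268, 32), (274, 35), (280, 128), (286, 141), (292, 101), (298, 77), (304, 174), (310, 173), (316, 93)]
[ 0.4536 -0.0812  0.0158] [-3.141 -1.199  2.706]
t 50.15 row [-3.7, 0.0, 1.5] [-0.001, 0.005, 0.0]
```

```bash
python3 -m pendant '[[-1.5,0,0.5,0,0,0,50],[-3,0,1,0,0,0,50],[-3,0,1,0,0,0,50],[-3,0,1,0,0,0,57],[-3,0,1,0,0,0,58],[-3,0,1,0,0,0,60],[-3,0,1,0,0,0,64],[-3,0,1,0,0,0,75],[-3,0,1,0,0,0,80],[-3,0,1,0,0,0,80]]' 3
python3 - <<'E'
from wp import *
o=bot.get_obs();print(o["tcp_pos"].round(4),o["tcp_rot"].round(3),o["width"])
go(o["tcp_pos"]+[0.0,0,.03],155,69)
go(o["tcp_pos"]+[0.03,-.014,.07],155,40)
go([.46,-.086,.17],155,0)
E
```

```text
t: 51.4
tcp_pos: [0.4539, -0.0815, 0.0128]
tcp_rot: [-3.141, -1.2, 2.706]
contact_force: [0.0, 0.5, -0.1]
width: 0.08
gripper_force: 0.0
[ 0.4539 -0.0815  0.0128] [-3.141 -1.2    2.706] 0.07996515904400958
t 51.4 row [28.0, -0.0, -10.9] [-0.001, 0.004, 0.0]
t 51.4 row [53.3, -0.0, -56.2] [-0.001, -0.502, 0.0]
t 51.4 row [143.8, -1.6, -63.8] [-0.001, -1.2, 0.001]
```

```bash
python3 -m pendant '[[14,0,-5,0,0,0,80],[28,0,-11,0,0,0,80],[42,0,-34,0,-0.15,0,80],[53,0,-56,0,-0.32,0,80],[53,0,-56,0,-0.5,0,80],[80,-1,-60,0,-0.65,0,80],[100,-1,-62,0,-0.8,0,80],[120,-1,-63,0,-0.95,0,80],[135,-1,-64,0,-1.1,0,80],[144,-1.5,-64,0,-1.2,0,80],[144,-1.5,-64,0,-1.2,0,80],[144,-1.5,-64,0,-1.2,0,80]]' 10
python3 - <<'E'
from wp import *
o=bot.get_obs();print(o["tcp_pos"].round(4),o["tcp_rot"].round(3))
W=im("wrist");cv2.imwrite("pics/tmp5.png",W["pixels"][...,::-1])
g=W["pixels"].astype(int).mean(2)
print("col284",[(r,int(g[r,284])) for r in range(60,320,5)])
print("col270",[(r,int(g[r,270])) for r in range(60,320,5)])
for r in range(130,310,12): print(r,[int(x) for x in g[r,230:345:4]])
for th in("pad_a_center",):
  for d in bot.masks_of(th,"wrist")[:3]: print(d["score"],np.round(d["rect"]))
E
```

```text
t: 52.9
tcp_pos: [0.4603, -0.0862, 0.1707]
tcp_rot: [-3.141, -0.0, 2.706]
contact_force: [-0.2, -0.3, -0.2]
width: 0.0801
gripper_force: 0.0
[ 0.4603 -0.0862  0.1707] [-3.141 -0.     2.706]
col284 [(60, 161), (65, 163), (70, 163), (75, 163), (80, 163), (85, 165), (90, 164), (95, 162), (100, 161), (105, 162), (110, 163), (115, 162), (120, 164), (125, 162), (130, 163), (135, 162), (140, 163), (145, 121), (150, 125), (155, 52), (160, 47), (165, 49), (170, 45), (175, 45), (180, 49), (185, 47), (190, 51), (195, 51), (200, 49), (205, 45), (210, 48), (215, 47), (220, 47), (225, 60), (230, 118), (235, 161), (240, 159), (245, 162), (250, 162), (255, 160), (260, 163), (265, 161), (270, 160), (275, 162), (280, 161), (285, 162), (290, 161), (295, 158), (300, 163), (305, 163), (310, 163), (315, 79)]
col270 [(60, 163), (65, 164), (70, 162), (75, 164), (80, 163), (85, 163), (90, 163), (95, 164), (100, 160), (105, 164), (110, 163), (115, 161), (120, 162), (125, 162), (130, 163), (135, 161), (140, 161), (145, 162), (150, 139), (155, 54), (160, 48), (165, 51), (170, 41), (175, 48), (180, 46), (185, 47
[... 1862 characters left out ...]
160, 164, 163, 161]
262 [161, 160, 161, 162, 163, 162, 162, 162, 164, 160, 162, 164, 158, 161, 161, 162, 162, 162, 161, 161, 160, 160, 160, 162, 162, 160, 164, 162, 162]
274 [159, 162, 161, 163, 162, 162, 160, 161, 162, 160, 164, 162, 161, 162, 160, 162, 161, 162, 163, 160, 161, 159, 161, 163, 162, 161, 162, 161, 163]
286 [160, 161, 161, 161, 161, 162, 161, 163, 162, 161, 162, 160, 158, 162, 160, 160, 162, 162, 159, 161, 160, 161, 160, 162, 161, 162, 161, 159, 160]
298 [161, 162, 160, 161, 159, 164, 161, 161, 163, 163, 159, 164, 162, 161, 160, 161, 163, 163, 161, 162, 161, 161, 162, 160, 163, 162, 162, 161, 161]
0.96 [389. 239. 442. 286.]
0.59 [259. 143. 315. 235.]
0.57 [108.  37. 172. 146.]
```

```bash
python3 - <<'E'
from wp import *
W=im("wrist");g=W["pixels"].astype(int).mean(2)
print([int(x) for x in g[136:150,285]],[int(x) for x in g[222:238,285]])
print([int(x) for x in g[185,256:320]])
a=at(W,(286,141),.006);b=at(W,(286,232.5),.006);m=(a+b)/2;print(a,b,np.linalg.norm(a-b),m,np.degrees(np.arctan2(*(a-b)[[1,0]])))
e=[at(W,(262,185),.006),at(W,(312,185),.006)];print(e,np.linalg.norm(e[0]-e[1]))
E
```

```text
[162, 164, 164, 165, 162, 160, 143, 136, 126, 125, 125, 122, 124, 125] [51, 54, 50, 51, 83, 123, 118, 117, 116, 121, 134, 164, 162, 162, 161, 162]
[162, 163, 163, 162, 164, 134, 120, 128, 125, 102, 47, 47, 48, 48, 51, 51, 51, 50, 51, 44, 49, 48, 48, 44, 49, 48, 42, 49, 43, 43, 45, 39, 46, 42, 49, 45, 46, 48, 46, 44, 47, 41, 43, 43, 42, 41, 47, 46, 40, 49, 46, 49, 44, 80, 120, 119, 120, 141, 163, 160, 161, 162, 162, 163]
[ 0.41040307 -0.06166504  0.006     ] [ 0.50217343 -0.10435486  0.006     ] 0.10121372682685087 [ 0.45628825 -0.08300995  0.006     ] 155.05305304853198
[array([ 0.44184077, -0.10499518,  0.006     ]), array([ 0.46471899, -0.0558379 ,  0.006     ])] 0.05422039741211283
```

The pad lies flat, lining up, with its ends at rows 141 and 232, giving a length of 101 mm and a centre at (0.456,-0.083). I grip it at that centre.

```bash
python3 - <<'E'
from wp import *
go([.456,-.083,.0015],155,0)
E
```

```text
t 53.05 row [5.0, 1.1, 168.3] [-0.0, -0.002, 0.001]
```

```bash
python3 -m pendant '[[5,1,50,0,0,0,80],[5,1,100,0,0,0,80],[5,1,140,0,0,0,80],[5,1,158,0,0,0,80],[5,1,165,0,0,0,80],[5,1,168,0,0,0,80],[5,1,168,0,0,0,80],[5,1,168,0,0,0,60],[5,1,168,0,0,0,50],[5,1,168,0,0,0,50],[5,1,168,0,0,0,50],[5,1,168,0,0,0,50]]' 14
python3 -m pendant '[[0,0,-5,0,0,0,50],[0,0,-15,0,0,0,50],[0,0,-40,0,0,0,50],[0,0,-80,0,0,0,50],[0,0,-125,0,0,0,50],[0,0,-150,0,0,0,50],[0,0,-150,0,0,0,50]]'
python3 - <<'E'
from wp import *
W=im("wrist");cv2.imwrite("pics/tmp6.png",W["pixels"][...,::-1]);o=bot.get_obs()
g=W["pixels"].astype(int).mean(2);print([(r,int(g[r,284])) for r in range(100,320,6)])
c=np.array([*o["tcp_pos"][:2],o["tcp_pos"][2]+.004])
u=np.array([np.cos(np.radians(155)),np.sin(np.radians(155)),0])
print("level-pad rows expected: ear end, lining base, plate outer",proj(W,[c+u*.05,c+u*.042,c+u*.038,c-u*.05])[:,1].round(1))
E
```

```text
t: 54.55
tcp_pos: [0.4563, -0.083, 0.0026]
tcp_rot: [3.142, 0.001, 2.706]
contact_force: [-0.2, 1.5, 4.9]
width: 0.0555
gripper_force: 14.0
t: 55.42
tcp_pos: [0.4574, -0.0836, 0.1544]
tcp_rot: [-3.141, 0.005, 2.706]
contact_force: [1.0, -0.1, -3.3]
width: 0.0556
gripper_force: 14.0
[(100, 185), (106, 183), (112, 183), (118, 182), (124, 185), (130, 185), (136, 181), (142, 183), (148, 182), (154, 180), (160, 181), (166, 184), (172, 141), (178, 138), (184, 142), (190, 52), (196, 52), (202, 51), (208, 42), (214, 48), (220, 44), (226, 45), (232, 39), (238, 40), (244, 42), (250, 35), (256, 37), (262, 32), (268, 48), (274, 40), (280, 40), (286, 42), (292, 43), (298, 34), (304, 41), (310, 44), (316, 90)]
level-pad rows expected: ear end, lining base, plate outer [164.9 179.7 186.9 326. ]
```

The pad is held level, so I carry it to the second drawer spot.

```bash
python3 - <<'E'
from wp import *
go([.5385,.1855,.15],209.2)
E
```

```text
t 55.48 row [38.6, 278.3, 2.4] [-0.001, 0.001, -0.945]
```

```bash
python3 -m pendant '[[3,20,-5,0,0,-0.07,50],[8,50,-5,0,0,-0.17,50],[13,90,-5,0,0,-0.3,50],[19,130,-5,0,0,-0.43,50],[25,170,-5,0,0,-0.57,50],[30,210,-3,0,0,-0.71,50],[35,245,0,0,0,-0.84,50],[38,270,2,0,0,-0.93,50],[39,278,2,0,0,-0.945,50],[39,278,2,0,0,-0.945,50],[39,278,2,0,0,-0.945,50],[39,278,2,0,0,-0.945,50]]'
python3 - <<'E'
from wp import *
go([.5385,.1855,.0135],209.2)
W=im("wrist");g=W["pixels"].astype(int).mean(2);print([(r,int(g[r,284])) for r in range(160,200,4)])
E
```

```text
t: 56.98
tcp_pos: [0.5378, 0.1847, 0.1502]
tcp_rot: [-3.141, -0.0, -2.634]
contact_force: [-0.6, 0.9, -2.2]
width: 0.0558
gripper_force: 14.0
t 56.98 row [-1.0, 0.4, 136.7] [-0.0, -0.0, -0.002]
[(160, 46), (164, 57), (168, 76), (172, 169), (176, 166), (180, 166), (184, 167), (188, 58), (192, 49), (196, 57)]
```

```bash
python3 -m pendant '[[-1,0,30,0,0,0,50],[-1,0,70,0,0,0,50],[-1,0,105,0,0,0,50],[-1,0,122,0,0,0,50],[-1,0,130,0,0,0,50],[-1,0,134,0,0,0,50],[-1,0,136,0,0,0,50],[-1,0,137,0,0,0,50],[-1,0,137,0,0,0,50],[-1,0,137,0,0,0,50]]'
python3 -m pendant '[[0,0,0,0,0,0,57],[0,0,0,0,0,0,60],[0,0,0,0,0,0,68],[0,0,0,0,0,0,68],[0,0,-20,0,0,0,68],[0,0,-70,0,0,0,68],[0,0,-120,0,0,0,68],[0,0,-150,0,0,0,68],[0,0,-150,0,0,0,68]]' 10
python3 - <<'E'
from wp import *
W=im("wrist");o=bot.get_obs();print(o["tcp_pos"].round(4),o["tcp_rot"].round(3))
u=np.array([.873,.487,0]);v=np.array([-.487,.873,0]);c=np.array([.5385,.1855,.016])
for s in(-.06,-.053,-.045,-.03,0,.03,.045,.05):
  print(s,[int(W["pixels"][int(round(q[1])),int(round(q[0]))].mean()) if 0<=q[1]<420 and 0<=q[0]<560 else -1 for q in proj(W,[c+u*s+v*t for t in np.arange(-.045,.046,.0045)])])
E
```

```text
t: 58.28
tcp_pos: [0.539, 0.186, 0.0135]
tcp_rot: [-3.141, 0.0, -2.632]
contact_force: [-0.6, -0.0, -2.2]
width: 0.0556
gripper_force: 14.0
t: 59.4
tcp_pos: [0.5412, 0.1864, 0.1678]
tcp_rot: [-3.139, 0.007, -2.632]
contact_force: [-0.3, 0.7, -0.0]
width: 0.0681
gripper_force: 0.0
[0.5397 0.1862 0.1651] [-3.140e+00  3.000e-03 -2.632e+00]
-0.06 [63, 63, 57, 54, 59, 55, 57, 55, 52, 56, 55, 55, 53, 54, 51, 58, 49, 52, 52, 55, 55]
-0.053 [59, 59, 62, 56, 57, 55, 59, 51, 51, 57, 50, 52, 52, 59, 55, 52, 52, 53, 49, 52, 52]
-0.045 [61, 60, 56, 57, 59, 54, 52, 56, 168, 165, 171, 167, 168, 171, 49, 57, 54, 51, 45, 54, 49]
-0.03 [56, 57, 54, 57, 46, 88, 56, 52, 54, 51, 53, 54, 53, 50, 53, 48, 168, 49, 55, 50, 47]
0 [61, 52, 61, 56, 53, 105, 54, 49, 56, 53, 49, 52, 55, 57, 51, 48, 164, 49, 50, 55, 48]
0.03 [55, 58, 53, 54, 84, 43, 50, 50, 52, 49, 54, 43, 51, 51, 51, 49, 162, 51, 45, 53, 49]
0.045 [60, 52, 58, 59, 44, 46, 51, 50, 123, 119, 120, 121, 120, 126, 55, 49, 46, 51, 51, 49, 47]
0.05 [57, 51, 56, 55, 50, 55, 50, 51, 168, 163, 167, 170, 168, 170, 50, 53, 54, 51, 47, 48, 53]
```

Both pads lie flat, lining up, in the drawer. Now the handle, to push it shut.

```bash
python3 - <<'E'
from wp import *
go([.345,.12,.25],119)
E
```

```text
t 59.45 row [202.0, 37.1, -85.6] [0.001, 0.003, 1.574]
```

```bash
python3 -m pendant '[[0,0,-50,0,0,0,68],[20,4,-86,0,0,0.15,68],[50,10,-86,0,0,0.33,60],[75,15,-86,0,0,0.5,40],[100,20,-86,0,0,0.67,24],[130,25,-86,0,0,0.85,24],[160,30,-86,0,0,1.03,24],[185,35,-86,0,0,1.2,24],[202,37,-86,0,0,1.38,24],[202,37,-86,0,0,1.574,24],[202,37,-86,0,0,1.574,24],[202,37,-86,0,0,1.574,24]]'
python3 - <<'E'
from wp import *
o=bot.get_obs();print(o["tcp_pos"].round(4),o["tcp_rot"].round(3))
W=im("wrist");cv2.imwrite("pics/tmp7.png",W["pixels"][...,::-1]);g=W["pixels"].astype(int).mean(2)
for d in bot.place_of("drawer_handle","wrist")[:2]: print(round(d["score"],2),np.round(d["xy"],1),at(W,d["xy"],.044).round(4))
u=np.array([.873,.487,0]);v=np.array([-.487,.873,0]);H=np.array([.377,.176,.044])
for t in(-.04,-.02,.02,.04):
  print(t,[int(g[int(round(q[1])),int(round(q[0]))]) for q in proj(W,[H+v*t+u*s for s in np.arange(-.03,.031,.002)])])
E
```

```text
t: 60.95
tcp_pos: [0.3441, 0.1198, 0.2485]
tcp_rot: [-3.14, -0.001, 2.08]
contact_force: [0.3, -0.1, -2.1]
width: 0.0237
gripper_force: 0.0
[0.3441 0.1198 0.2485] [-3.14e+00 -1.00e-03  2.08e+00]
0.75 [336.1 162. ] [0.3823 0.1748 0.044 ]
-0.04 [193, 195, 194, 192, 195, 194, 192, 194, 192, 194, 195, 193, 192, 193, 195, 128, 142, 164, 165, 164, 145, 154, 194, 193, 191, 192, 192, 192, 193, 193, 194]
-0.02 [193, 195, 194, 194, 195, 193, 193, 194, 193, 194, 193, 191, 194, 192, 195, 187, 146, 162, 163, 162, 154, 173, 194, 194, 193, 191, 190, 192, 192, 194, 194]
0.02 [194, 194, 194, 194, 194, 193, 193, 194, 191, 194, 194, 193, 193, 192, 195, 196, 137, 160, 165, 160, 152, 196, 194, 193, 192, 191, 193, 193, 194, 194, 194]
0.04 [194, 194, 195, 195, 196, 193, 192, 194, 194, 195, 195, 192, 194, 193, 193, 194, 145, 161, 165, 162, 148, 148, 193, 192, 194, 194, 193, 192, 194, 192, 194]
```

```bash
python3 - <<'E'
from wp import *
go([.382,.178,.12],119.2)
go([.382,.178,.027],119.2)
E
```

```text
t 61.05 row [32.4, 61.4, 128.8] [-0.001, -0.001, -0.001]
t 61.05 row [32.3, 61.5, 221.8] [-0.001, -0.001, -0.001]
```

```bash
python3 -m pendant '[[16,30,50,0,0,0,23],[32,61,90,0,0,0,23],[32,61,129,0,0,0,23],[32,61,165,0,0,0,23],[32,61,195,0,0,0,23],[32,61,215,0,0,0,23],[32,61,222,0,0,0,23],[32,61,222,0,0,0,23],[32,61,222,0,0,0,5],[32,61,222,0,0,0,5],[32,61,222,0,0,0,5]]' 15
```

```text
t: 62.42
tcp_pos: [0.383, 0.1775, 0.0281]
tcp_rot: [3.14, 0.001, 2.077]
contact_force: [-0.7, -0.1, 5.6]
width: 0.0101
gripper_force: 15.0
```

```bash
python3 -m pendant '[[0,5,0,0,0,0,5],[0,14,0,0,0,0,5],[0,26,0,0,0,0,5],[0,40,0,0,0,0,5],[0,55,0,0,0,0,5],[0,70,0,0,0,0,5],[0,85,0,0,0,0,5],[0,100,0,0,0,0,5],[0,115,0,0,0,0,5],[0,129,0,0,0,0,5],[0,141,0,0,0,0,5],[0,150,0,0,0,0,5]]'
python3 -m pendant '[[0,7,0,0,0,0,5],[0,14,0,0,0,0,5],[0,20,0,0,0,0,5],[0,25,0,0,0,0,5],[0,30,0,0,0,0,5],[0,32,0,0,0,0,5],[0,32,0,0,0,0,5]]'
```

```text
t: 63.92
tcp_pos: [0.5143, 0.2505, 0.0281]
tcp_rot: [3.141, 0.0, 2.077]
contact_force: [-2.2, -0.0, 7.3]
width: 0.0105
gripper_force: 15.0
t: 64.8
tcp_pos: [0.5423, 0.2661, 0.0281]
tcp_rot: [3.14, 0.0, 2.077]
contact_force: [-0.8, 0.9, 4.2]
width: 0.0102
gripper_force: 15.0
```

```bash
python3 -m pendant '[[0,3,0,0,0,0,5],[0,3,0,0,0,0,5]]'
python3 -m pendant '[[0,3,0,0,0,0,5],[0,3,0,0,0,0,5]]'
python3 -m pendant '[[0,3,0,0,0,0,5],[0,3,0,0,0,0,5]]'
```

```text
t: 65.05
tcp_pos: [0.5448, 0.2675, 0.0282]
tcp_rot: [3.14, 0.0, 2.077]
contact_force: [-1.2, 0.6, 5.8]
width: 0.0105
gripper_force: 15.0
t: 65.3
tcp_pos: [0.5474, 0.269, 0.0282]
tcp_rot: [3.14, 0.0, 2.077]
contact_force: [-0.9, 1.1, 5.3]
width: 0.0106
gripper_force: 15.0
t: 65.55
tcp_pos: [0.5501, 0.2705, 0.0282]
tcp_rot: [3.14, 0.0, 2.077]
contact_force: [-1.4, 0.8, 6.1]
width: 0.0103
gripper_force: 15.0
```

```bash
for i in 1; do :; done; python3 -m pendant '[[0,3,0,0,0,0,5],[0,3,0,0,0,0,5]]'|sed -n 1,4p
python3 -m pendant '[[0,3,0,0,0,0,5],[0,3,0,0,0,0,5]]'|sed -n 1,4p
python3 -m pendant '[[0,3,0,0,0,0,5],[0,3,0,0,0,0,5]]'|sed -n 1,4p
```

```text
t: 65.8
tcp_pos: [0.5527, 0.2719, 0.0282]
tcp_rot: [3.14, 0.0, 2.077]
contact_force: [-0.3, 0.4, 6.2]
t: 66.05
tcp_pos: [0.5553, 0.2733, 0.0282]
tcp_rot: [3.14, 0.0, 2.077]
contact_force: [-0.7, 0.7, 5.6]
t: 66.3
tcp_pos: [0.5574, 0.2746, 0.0281]
tcp_rot: [3.141, 0.0, 2.077]
contact_force: [-2.7, 0.0, 7.5]
```

```bash
python3 -m pendant '[[0,3,0,0,0,0,5],[0,3,0,0,0,0,5]]'|sed -n 1,4p
python3 -m pendant '[[0,2,0,0,0,0,5],[0,2,0,0,0,0,5]]'|sed -n 1,4p
python3 - <<'E'
from wp import *
S=im("scene");T=im("top")
for c,J in(("scene",S),("top",T)):
  for d in bot.place_of("drawer_handle",c)[:1]: print(c,d["score"],at(J,d["xy"],.044).round(4))
E
```

```text
t: 66.55
tcp_pos: [0.5575, 0.2746, 0.028]
tcp_rot: [-3.134, -0.0, 2.078]
contact_force: [-11.6, -5.9, 16.6]
t: 66.8
tcp_pos: [0.5574, 0.2746, 0.0279]
tcp_rot: [-3.129, -0.0, 2.078]
contact_force: [-16.3, -9.2, 20.7]
scene 0.58 [0.5589 0.2854 0.044 ]
top 0.93 [0.5409 0.2732 0.044 ]
```

A hard stop came after 0.200 m of travel, so the drawer is shut. I relax, release and rise clear.

```bash
python3 -m pendant '[[0,-3,0,0,0,0,5],[0,-3,0,0,0,0,5],[0,-3,0,0,0,0,14],[0,-3,0,0,0,0,22],[0,-3,0,0,0,0,22],[0,-4,0,0,0,0,22],[0,-4,-20,0,0,0,22],[0,-4,-60,0,0,0,22],[0,-4,-110,0,0,0,22],[0,-20,-160,0,0,0,22],[0,-60,-180,0,0,0,22],[0,-60,-180,0,0,0,22]]'
python3 - <<'E'
from wp import *
o=bot.get_obs();W=im("wrist");g=W["pixels"].astype(int).mean(2)
u=np.array([.873,.487,0]);v=np.array([-.487,.873,0]);H=np.array([.5574,.2746,.044])
for t in(-.04,.02,.04):
  L=[]
  for s in np.arange(-.03,.031,.002):
    q=proj(W,[H+v*t+u*s])[0]; L.append(int(g[int(round(q[1])),int(round(q[0]))]) if 0<=q[0]<559 and 0<=q[1]<419 else -1)
  print(t,L)
T=im("top")
for th,z in (("drawer_handle",.044),("tin_center",.03),("carton_center",.0225),("bearing_center",.011),("pad_a_center",.0085)):
    for d in bot.place_of(th,"top")[:3]: print(th,round(d["score"],2),at(T,d["xy"],z).round(3)[:2])
E
```

```text
t: 68.5
tcp_pos: [0.5091, 0.2476, 0.2111]
tcp_rot: [3.136, 0.002, 2.077]
contact_force: [0.5, 0.5, -0.5]
width: 0.0222
gripper_force: 0.0
-0.04 [175, 177, 179, 176, 177, 175, 176, 177, 177, 175, 178, 179, 183, 127, 148, 153, 149, 141, 181, 175, 176, 177, 177, 178, 178, 176, 177, 176, 181, 58, 69]
0.02 [178, 176, 176, 176, 177, 178, 179, 177, 177, 177, 178, 177, 183, 131, 147, 153, 150, 144, 160, 177, 177, 176, 176, 178, 178, 177, 176, 178, 182, 61, 58]
0.04 [177, 178, 177, 178, 178, 178, 175, 176, 178, 175, 176, 178, 178, 113, 141, 150, 149, 141, 151, 176, 178, 175, 178, 177, 177, 177, 178, 177, 181, 58, 67]
drawer_handle 0.83 [0.56  0.273]
tin_center 0.68 [ 0.764 -0.024]
carton_center 0.68 [ 0.733 -0.215]
bearing_center 0.96 [0.759 0.103]
pad_a_center 0.77 [ 0.304 -0.171]
pad_a_center 0.57 [ 0.625 -0.002]
```

```bash
python3 -c "
from workcell import bot
print(bot.close_job())"
```

```text
the job is handed in; nothing more can be done
None
```

Both loose pads are in the drawer, flat on their steel backs with the lining up, and the drawer is fully shut; the job was handed in at about 69 s, with one doubt: each pad tipped the last few centimetres at one end when released on the table during turning, so the "no dropping" limit may have been approached.

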